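Push a vial carriage home and lock it through an L-shaped slot

TASK

Load the vial into the reader: with the fingertips push the round black knob that stands in the L-shaped slot along it towards the hood, so that it shoves the vial carriage fully in, then push it round the corner and along the side leg to the very end of the slot, where it bars the carriage from coming back. Only push the knob, never lift it; do not push the carriage or vial by hand, and leave the things standing around in their places.

Things in the scene. Friction and masses are not known exactly. Their poses are not given: they have to be found in the camera images.
- reader: Fixed vial reader: flat aluminium guide plate with an L-shaped slot on a dark base, a white hood at one end. Origin on the bench under the middle of the slot's first leg; +x along that leg towards the hood, z up. Plate top 20 mm above the bench; plate spans x -85 to 172, y -85 to 42 mm. Slot 15 mm wide, inner corner rounded (6 mm).
- knob (a point): Centre of the black round knob, 42 mm above the bench; 30 mm diameter, 25 to 61 mm above the bench. Below it a 12 mm pin runs in the slot and a 44 mm flange under the plate keeps it captive (2 mm vertical play, leans up to 4 degrees). Low friction, no spring, moves with about 1 to 5 N, 0.14 to 0.28 kg. Starts in the first leg, between the slot's start and the paddle.
- slot_start (a point): Knob axis position at the closed start of the slot's first leg (reader x -45, y 0 mm), at the plate's top, 20 mm above the bench. The big analyser cabinet (690 mm tall, solid) stands right of the reader, from world y = 0.21 m to y = -0.63 m and from x = 0.21 m outward; the arm must pass over or round it.
- slot_corner (a point): Knob axis position at the corner of the L (reader x +45, y 0 mm), at the plate's top, 20 mm above the bench. The slot leaves the pin 1.5 mm play every way.
- slot_end (a point): Knob axis position at the closed end of the second leg (reader x +45, y -50 mm), at the plate's top, 20 mm above the bench. The second leg runs straight from the corner to here.
- hood (a point): Top centre of the white hood, 100 mm above the bench. The hood is open towards the knob and spans reader x 102 to 168 mm and y -47 to +47 mm.
- paddle (a point): Point on the carriage's paddle face that the knob meets, 38 mm above the bench. The grey flat paddle spans 26 to 50 mm above the bench and reader y -68 to +5 mm; the knob later slides sideways along it. Behind it a strut leads to a round cradle with a vial (top 86 mm above the bench), axis 70 mm beyond this face.
- carriage (a joint): Slide of the grey vial carriage along the reader's x, m: 0 fully out, 0.065 fully in (vial under the hood), reached when the knob has pushed it up to the corner; stop at 0.0665. No spring, about 1 N of friction.
- spare_vial: Bystander: glass vial with black cap, 30 mm diameter, 68 mm tall, beside the slot plate, on its left. Origin at the centre of its underside.
- beaker: Bystander: glass beaker, 53 mm diameter, 70 mm tall, on the bench right of the hood. Origin at the centre of its underside.
- marker: Bystander: marker pen lying across the near end of the reader, 135 mm long, 16 mm thick. Origin at the centre of its underside.
Mind the look-alikes: they are no part of the job. What is shaped like the part that bears knob but red or yellow is not meant.

How it is judged:
On the way:
1. the knob has pushed the carriage fully in and stands at the corner (value of joint carriage above 0.059 m and horizontal distance between knob and slot_corner below 0.01 m).
At the end, for the whole second after the job is handed in: The carriage is fully in (joint over 0.059), and the knob rests within 6 mm of the end of the slot's second leg, captive in the slot, everything still (value of joint carriage above 0.059 m and horizontal distance between knob and slot_end below 0.006 m and velocity of joint carriage between -0.005 and 0.005 m/s and height (world z) of knob below 0.05 m); the robot touches nothing.
It fails at once if the knob is lifted or torn out of the slot (height (world z) of knob above 0.05 m).
It fails at once if the carriage or vial is pushed by hand (contact force between the fingers and carriage above 2 N).
It fails at once if a bystander is moved by more than 15 mm (distance of any of spare_vial, beaker, marker from where it was at the start of the episode above 0.015 m).
It also fails if it takes over 64 s, if anything falls off the work surface, if the arm or the gripper's body presses on something with over 40 N, if the wrist force passes 120 N, or if a joint passes its speed limit or range.

ROBOT

A 7-joint arm with a two-finger parallel gripper is mounted at the origin on the work surface; the furniture and walls round the work are solid. World frame = base frame: x ahead of the robot, y to its left, z up, the work surface at z = 0. Lengths are in m, angles in rad, forces in N, time in s.
With the tool pointing down it reaches from about 0.425 to 0.875 m from the base axis. Payload 9.9 kg.
Tool frame: the origin (TCP) lies midway between the tips of the shut fingers; the grasp point (between the pads) lies 19 mm behind it; y points along the fingers, x is the direction in which the jaws open and shut, and the axes are right-handed (so a half turn about y gives the same grasp; the last joint's range is limited). The gripper opens to 85 mm and grips with 20 to 120 N. Pads are 22 mm wide; open, the fingers measure 114 mm over their backs; the gripper's body (76 mm by 85 mm) begins 54 mm behind the grasp point. The pads swing forward as they close: fully open they stand 13 mm farther back than shut.
Start: joints at [1.248, 0.576, 0.025, 1.437, -0.015, 1.129, -0.057], TCP at [0.16, -0.656, 0.231] pointing down, gripper open.
Joint ranges: [-2.76, 2.76], [-0.34, 2.15], [-1.52, 1.57], [0.19, 2.46], [-1.09, 4.23], [0.17, 1.99], [-2.82, 2.82]. Speed limits (rad/s): [2.22, 2.22, 3.01, 3.01, 3.14, 3.14, 3.14].

INTERFACE

Orientations are given as a unit quaternion [x, y, z, w].
In Python, from cell import r, cams gives the robot as it stands. The module is installed in compiled form; this text tells all that it offers.
- The arm moves only by the shell command python3 -m creep 'ROWS'. ROWS is JSON, a list of rows, each a list of 7 numbers: the opening, from 0 (shut) to 1 (fully open), then the shift along the tool's x, y, z in mm, then the turn, a rotation vector about the tool's x, y, z in rad. In form: [[gripper, tx, ty, tz, wx, wy, wz], ...]. A call has exactly 5 rows; each row is the pose to reach, as a shift and turn from the pose measured when the call began, along the tool's axes at that moment; what a row does not reach only later rows make up. A row lasts 1/12 s, in which the tool goes at most 41.7 mm and 7.16 degrees, less where a joint would pass 70% of its speed; a pose out of reach is approached as far as the arm can. A call with a gripper value outside its range is refused whole. The fingers move at their own pace and stop on an object; the grip force is fixed at half the most. Time passes only in rows, so rows that repeat a pose let the fingers close, or fill a call up. It gives the time, the measured TCP pose, the force and the opening at its end, in the units of the state.
- r.observe(): the state, without advancing time (a new reading comes with each control period).
- cams.grab_frame(name): name is "scene" or "top"; returns the picture (400x640x3 uint8, red, green, blue); there is no depth.
- cams.camera_model(name): a dict with "fx", "fy", "cx", "cy" (pixels), "k1" (the pictures are not rectified: a ray, as slopes to the right and down, at radius r is drawn at 1 + k1 r^2 times it, then the intrinsics apply), "R" (3x3) and "t" (3): a world point X has camera coordinates R X + t. Camera axes: x right, y down, z forward; pixel columns grow to the right and rows downward; lengths in m; the calibration is good to about 2 mm. A picture is of the moment at which its call begins. camera_model takes no time and is no camera call.
- r.hand_in(): hands the job in, once; it reports no verdict.
The state is a dict: "t": time; "joints": joint angles; "joint_vel": joint speeds; "tau": joint torques, N m; "tcp_pos": TCP position; "ee_rot": TCP orientation; "force": force on the tool from outside, world axes, zero at the start; "wrist_torque": the same for the moment, N m; "grip_width": finger opening in m.
Only numpy, scipy, OpenCV 4.12 (cv2) and the standard library are available. Lean on these libraries where they do the work, as an engineer would, in place of code of your own. Each camera call takes 0.05 s, during which the arm holds its last target.

## Working session

There is one attempt and no reset: what is moved stays moved. The work goes in short steps, Python scripts to look and compute and a shell command to move; the robot and the scene stay as the last step left them, time stands still between calls to the robot, and variables do not carry over. Pictures are saved under pics/ and viewed, and the job is handed in when it is done.

```bash
mkdir -p pics
cat > h.py <<'E'
import numpy as np, cv2
from cell import r, cams
def save(n,img): cv2.imwrite('pics/'+n+'.png',cv2.cvtColor(img,cv2.COLOR_RGB2BGR))
def ray(cam,u,v):
    m=cams.camera_model(cam); K=np.array([[m['fx'],0,m['cx']],[0,m['fy'],m['cy']],[0,0,1.]])
    p=cv2.undistortPoints(np.array([[[u,v]]],float),K,np.array([m['k1'],0,0,0,0.]))[0,0]
    R=np.array(m['R']);t=np.array(m['t'])
    return -R.T@t, R.T@np.array([p[0],p[1],1])
def onz(cam,u,v,z):
    c,d=ray(cam,u,v); return c+d*(z-c[2])/d[2]
def proj(cam,X):
    m=cams.camera_model(cam); c=np.array(m['R'])@np.array(X,float)+np.array(m['t']); a,b=c[0]/c[2],c[1]/c[2]
    s=1+m['k1']*(a*a+b*b); return np.array([m['fx']*a*s+m['cx'],m['fy']*b*s+m['cy']])
E
python3 - <<'E'
from h import *
for c in('scene','top'):
    save(c+'0',cams.grab_frame(c)); m=cams.camera_model(c); print(c,-np.array(m['R']).T@m['t'],m['fx'],m['k1'],np.round(m['R'],2).tolist())
print(r.observe())
E
```

```text
scene [0.42211339 0.85162434 0.85653278] 515.116159700263 -0.10356386764469654 [[-0.99, -0.17, -0.01], [-0.14, 0.86, -0.5], [0.09, -0.49, -0.87]]
top [0.42359682 0.44761647 1.00282351] 502.37128283227145 0.052003532386413656 [[0.02, -1.0, 0.02], [-0.99, -0.02, -0.11], [0.11, -0.02, -0.99]]
{'t': 0.1, 'joints': array([ 1.24817088,  0.57645648,  0.02484965,  1.43780996, -0.01501449,
        1.12898856, -0.05653535]), 'joint_vel': array([ 0.00112622, -0.00091502, -0.00062412, -0.00251469,  0.00055547,
        0.00073148,  0.00137762]), 'tau': array([ 6.28758818e-03, -7.67294168e+01,  2.25805253e+00, -2.86598450e+01,
        1.59537251e-02,  8.56426544e-03,  2.34613378e-05]), 'tcp_pos': array([ 0.15959652, -0.65545439,  0.23052821]), 'ee_rot': array([-0.55569666,  0.43730209, -0.43645331,  0.55630622]), 'force': array([-0.77902831, -0.26540341, -0.74527651]), 'wrist_torque': array([0.01377418, 0.02345791, 0.00108554]), 'grip_width': 0.08550320297012867}
```

View pics/scene0.png

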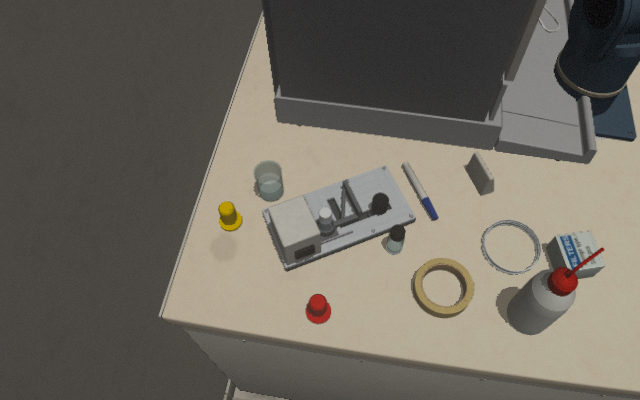

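View pics/top0.png

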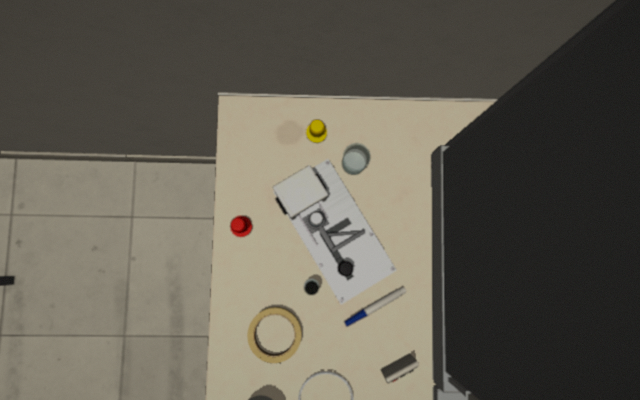

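Run:
```python
from scipy.spatial.transform import Rotation as R
from h import *
print(R.from_quat(r.observe()['ee_rot']).as_matrix().round(3))
```

```text
[[ 0.237 -0.     0.972]
 [-0.972  0.001  0.237]
 [-0.001 -1.    -0.   ]]
```

Run:
```python
from h import *
a=cv2.imread('pics/top0.png')[140:320,260:420]; b=cv2.imread('pics/scene0.png')[150:280,240:450]
cv2.imwrite('pics/topc.png',cv2.resize(a,None,fx=3.3,fy=3.3,interpolation=cv2.INTER_CUBIC)); cv2.imwrite('pics/scc.png',cv2.resize(b,None,fx=3.7,fy=3.7,interpolation=cv2.INTER_CUBIC))
for p in [(345,268)]: print('knob top',onz('top',*p,.061))
print('knob sc',onz('scene',380,200,.061))
print('capvial',onz('top',312,287,.068),'beaker',onz('top',355,157,.07),'hood',onz('top',300,190,.1), 'plate corners',[onz('top',*p,.02) for p in((393,268),(341,301),(330,162))])
```

```text
knob top [0.40891049 0.37962408 0.061     ]
knob sc [0.41088207 0.38444956 0.061     ]
capvial [0.37328558 0.4403421  0.068     ] beaker [0.61740712 0.36418619 0.07      ] hood [0.54813034 0.4659392  0.1       ] plate corners [array([0.41017777, 0.28335874, 0.02      ]), array([0.34518596, 0.38357337, 0.02      ]), array([0.61658062, 0.40930259, 0.02      ])]
```

View pics/topc.png

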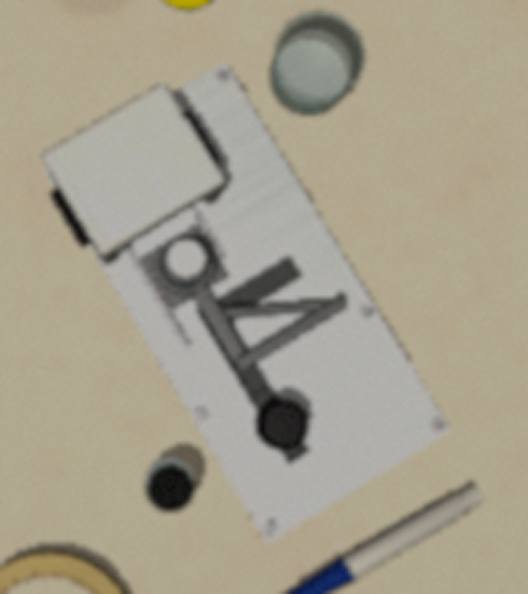

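View pics/scc.png

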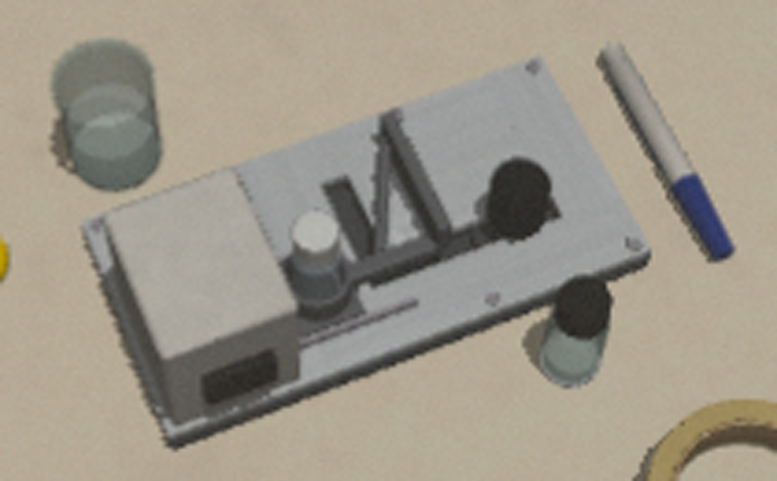

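```bash
cat >> h.py <<'E'
def readerpose():
    P=np.array([[-.085,-.085],[-.085,.042],[.172,-.085]]); W=[]
    for cx,cy in((448,428),(268,540),(228,65)): W.append(onz('top',259.85+cx/3.3,139.85+cy/3.3,.02)[:2])
    W=np.array(W); p=P-P.mean(0); w=W-W.mean(0)
    a=np.arctan2((p[:,0]*w[:,1]-p[:,1]*w[:,0]).sum(),(p*w).sum()); R=np.array([[np.cos(a),-np.sin(a)],[np.sin(a),np.cos(a)]])
    return a,R,W.mean(0)-R@P.mean(0),W-(P@R.T+W.mean(0)-R@P.mean(0))
E
python3 - <<'E'
from h import *
a,R,o,res=readerpose(); print(np.degrees(a),o,res)
for n,(x,y) in dict(start=(-.045,0),corner=(.045,0),end=(.045,-.05),hood=(.135,0)).items(): print(n,R@[x,y]+o)
for X in [onz('top',260+285/3.3,140+420/3.3,.061),onz('scene',240+519/3.7,150+188/3.7,.061),onz('top',260+170/3.3,140+487/3.3,.068)]: print('knob/knob/vial reader',R.T@(X[:2]-o),X)
for n,c,p,z in (('startend','top',(300,455),.02),('beaker','top',(317,62),.07),('pen1','top',(475,490),.012),('hoodFR','top',(228,178),.1),('hoodBL','top',(42,155),.1)):
  X=onz(c,260+p[0]/3.3,140+p[1]/3.3,z)[:2];print(n,X,R.T@(X-o))
E
```

```text
31.999440393504013 [0.43325044 0.39355392] [[ 0.00109881  0.00186115]
 [ 0.00158126 -0.00073953]
 [-0.00268008 -0.00112161]]
start [0.39508804 0.36970793]
corner [0.47141284 0.41739991]
end [0.49790839 0.37499725]
hood [0.54773763 0.4650919 ]
knob/knob/vial reader [-0.02817985 -0.00179141] [0.41030172 0.3771019  0.061     ]
knob/knob/vial reader [-0.02352486  0.00582701] [0.41021232 0.38602945 0.061     ]
knob/knob/vial reader [-0.02649692  0.0727519 ] [0.37222761 0.4412104  0.068     ]
startend [0.38954193 0.3649658 ] [-0.0522163  -0.00108263]
beaker [0.61402445 0.36214061] [ 0.13665974 -0.12243429]
pen1 [0.37096318 0.2606531 ] [-0.12324852 -0.07970027]
hoodFR [0.54208465 0.41307364] [ 0.10264092 -0.04111868]
hoodBL [0.55257311 0.51541284] [0.16576636 0.04011246]
```

```bash
python3 -m creep '[[0,0,-40,0,0,0,0],[0,0,-80,0,0,0,0],[0,0,-120,0,0,0,0],[0,0,-160,0,0,0,0],[0,0,-200,0,0,0,0]]'
cat > log.py <<'E'
from h import *; import json
s=r.observe(); open('log.txt','a').write(json.dumps([list(s['joints']),list(s['tcp_pos']),list(s['ee_rot'])])+'\n')
print(round(s['t'],2),s['joints'].round(3),s['tcp_pos'].round(4),s['force'].round(1))
from scipy.spatial.transform import Rotation as R
print(R.from_quat(s['ee_rot']).as_matrix().round(3).tolist())
E
python3 log.py; ls
```

```text
t: 0.52
tcp_pos: [0.1595, -0.6552, 0.4323]
ee_rot: [-0.556, 0.437, -0.436, 0.556]
force: [0.4, -0.4, 0.1]
grip_width: 0.0255
0.52 [ 1.242  0.502  0.042  1.04  -0.02   1.602 -0.054] [ 0.1595 -0.6552  0.4323] [ 0.4 -0.4  0.1]
[[0.237, -0.001, 0.972], [-0.972, 0.002, 0.237], [-0.002, -1.0, -0.0]]
h.py
log.py
log.txt
pics
```

```bash
python3 -m creep '[[0,0,-40,0,0,0,-0.12],[0,0,-80,0,0,0,-0.24],[0,0,-120,0,0,0,-0.36],[0,0,-160,0,0,0,-0.48],[0,0,-200,0,0,0,-0.6]]' >/dev/null; python3 log.py
```

```text
0.93 [ 1.198  0.144  0.044  1.21   0.05   1.185 -0.097] [ 0.1593 -0.655   0.6354] [ 0.4 -0.4  0.2]
[[0.194, 0.135, 0.972], [-0.799, -0.553, 0.237], [0.569, -0.822, 0.0]]
```

```bash
python3 -m creep '[[0,20,-30,0,0,0,-0.12],[0,40,-60,0,0,0,-0.24],[0,60,-90,0,0,0,-0.36],[0,80,-120,0,0,0,-0.48],[0,100,-150,0,0,0,-0.6]]' >/dev/null; python3 log.py
cat > fit.py <<'E'
from h import *; import json
from scipy.spatial.transform import Rotation as R
from scipy.optimize import least_squares
D=[json.loads(l) for l in open('log.txt')]
D.append([[1.24817088,0.57645648,0.02484965,1.43780996,-0.01501449,1.12898856,-0.05653535],[0.15959652,-0.65545439,0.23052821],[-0.55569666,0.43730209,-0.43645331,0.55630622]])
Q=np.array([d[0] for d in D]);P=np.array([d[1] for d in D]);E=R.from_quat([d[2] for d in D])
def fk(p,q,full=False):
    h,L1,L2,L3,a1,a2,a3=p; s1,s3,s5=SG
    A=R.from_euler('z',s1*q[0]);x=np.array([0,0,h]);pts=[x]
    A=A*R.from_euler('y',q[1])*R.from_euler('z',s3*q[2]); x=x+A.apply([a1,0,L1]);pts.append(x)
    A=A*R.from_euler('y',q[3])*R.from_euler('z',s5*q[4]); x=x+A.apply([a2,0,L2]);pts.append(x)
    A=A*R.from_euler('y',q[5]); x=x+A.apply([a3,0,L3]);pts.append(x)
    return (x,A,pts)
import itertools
best=None
for SG in itertools.product((1,-1),repeat=3):
    f=lambda p:np.r_[np.ravel([fk(p,q)[0]-t for q,t in zip(Q,P)]),1e-3*(p-np.array([.34,.4,.4,.27,0,0,0]))]
    s=least_squares(f,[.34,.4,.4,.27,0,0,0])
    dirs=max(np.linalg.norm(fk(s.x,q)[1].apply([0,0,1])-e.apply([0,1,0])) for q,e in zip(Q,E))
    if best is None or s.cost+dirs<best[0]: best=(s.cost+dirs,SG,s.x,abs(s.fun[:-7]).max(),dirs)
SG=best[1]; p=best[2]
if __name__=='__main__':
    print(best[1:],len(D)); print(np.round(fk(p,Q[-2])[2],3))
E
python3 fit.py
```

```text
1.35 [ 1.175 -0.089  0.013  1.419  0.233  0.616 -0.241] [ 0.1583 -0.6505  0.8186] [-0.6 -1.   0.8]
[[0.083, 0.222, 0.971], [-0.341, -0.91, 0.237], [0.937, -0.351, 0.001]]
((-1, -1, -1), array([ 0.19873943,  0.81612889,  0.39047397,  0.44460448, -0.04343013,
        0.06803266,  0.06498494]), np.float64(0.05121949645743601), np.float64(1.1754208200225384e-08)) 4
[[ 0.     0.     0.199]
 [-0.044  0.107  1.008]
 [ 0.089 -0.265  1.037]
 [ 0.167 -0.652  0.822]]
```

```bash
python3 - <<'E'
s=open('fit.py').read()
s=s.replace("h,L1,L2,L3,a1,a2,a3=p","h,L1,L2,L3,a1,a2,a3,a0,b1,b2=p").replace("x=np.array([0,0,h]);","x=np.array([0,0,h])+A.apply([a0,0,0]);")
s=s.replace("*R.from_euler('y',q[3])*R.from_euler('z',s5*q[4]); x=x+A.apply([a2,0,L2])","*R.from_euler('y',q[3]); x=x+A.apply([a2,b2,L2]); A=A*R.from_euler('z',s5*q[4])").replace("A.apply([a1,0,L1])","A.apply([a1,b1,L1])")
s=s.replace(".27,0,0,0]",".27,0,0,0,0,0,0]").replace("[:-7]","[:-10]")
open('fit.py','w').write(s)
E
python3 fit.py
```

```text
((-1, -1, -1), array([ 0.26655051,  0.58788023,  0.39142507,  0.36181728, -0.0017244 ,
        0.00085003, -0.00096072,  0.00069834, -0.02344327, -0.02344283]), np.float64(7.284609561861166e-05), np.float64(1.1754208200225384e-08)) 4
[[ 0.    -0.001  0.267]
 [-0.042  0.041  0.852]
 [ 0.078 -0.321  0.945]
 [ 0.158 -0.651  0.819]]
```

```bash
python3 -m creep '[[0,0,-1,40,0.056,-0.021,0],[0,-2,-4,80,0.112,-0.042,0],[0,-4,-10,120,0.169,-0.063,0],[0,-7,-18,159,0.225,-0.084,0],[0,-10,-28,198,0.281,-0.105,0]]' >/dev/null; python3 log.py; python3 fit.py
```

```text
1.77 [ 1.037 -0.085 -0.126  1.415  0.186  0.611 -0.205] [ 0.345  -0.5737  0.8184] [ 0.8 -0.3 -0.3]
[[0.181, 0.483, 0.857], [-0.301, -0.802, 0.516], [0.936, -0.352, 0.001]]
((-1, -1, -1), array([ 0.26592971,  0.58701997,  0.39219709,  0.36216019, -0.00610801,
        0.00126067, -0.00326352,  0.00199171, -0.02350116, -0.02349967]), np.float64(0.0009932557793425056), np.float64(1.1754208200225384e-08)) 5
[[ 0.001 -0.002  0.266]
 [-0.047  0.031  0.851]
 [ 0.169 -0.284  0.943]
 [ 0.346 -0.575  0.819]]
```

```bash
for i in 1; do python3 -m creep '[[0,0,-1,40,0.056,-0.021,0],[0,-2,-4,80,0.112,-0.042,0],[0,-4,-10,120,0.169,-0.063,0],[0,-7,-18,159,0.225,-0.084,0],[0,-10,-28,198,0.281,-0.105,0]]' >/dev/null; python3 log.py;
python3 -m creep '[[0,0,-1,40,0.056,-0.021,0],[0,-2,-4,80,0.112,-0.042,0],[0,-4,-10,120,0.169,-0.063,0],[0,-7,-18,159,0.225,-0.084,0],[0,-10,-28,198,0.281,-0.105,0]]' >/dev/null; python3 log.py; done; python3 fit.py
```

```text
2.18 [ 0.897 -0.082 -0.266  1.41   0.141  0.607 -0.171] [ 0.5006 -0.4447  0.8181] [ 0.8 -0.7 -0.6]
[[0.263, 0.7, 0.664], [-0.235, -0.621, 0.748], [0.936, -0.353, 0.001]]
2.6 [ 0.757 -0.08  -0.406  1.406  0.096  0.605 -0.136] [ 0.6106 -0.2752  0.8179] [ 0.3 -0.5  0.5]
[[0.322, 0.853, 0.41], [-0.147, -0.383, 0.912], [0.935, -0.353, 0.002]]
((-1, -1, -1), array([ 2.65645513e-01,  5.85087406e-01,  3.91756013e-01,  3.59122221e-01,
       -4.00868152e-03,  1.54365979e-03, -4.46417364e-03,  5.47891431e-04,
       -2.34991755e-02, -2.35029294e-02]), np.float64(0.0029952353702031864), np.float64(1.1754208200225384e-08)) 7
[[ 0.    -0.     0.266]
 [-0.046  0.011  0.849]
 [ 0.305 -0.139  0.941]
 [ 0.613 -0.277  0.818]]
```

```bash
cat > fit2.py <<'E'
from h import *; import json
from scipy.spatial.transform import Rotation as R
from scipy.optimize import least_squares
D=[json.loads(l) for l in open('log.txt')]
D.append([[1.24817088,0.57645648,0.02484965,1.43780996,-0.01501449,1.12898856,-0.05653535],[0.15959652,-0.65545439,0.23052821],[-0.55569666,0.43730209,-0.43645331,0.55630622]])
Q=np.array([d[0] for d in D]);P=np.array([d[1] for d in D]);E=R.from_quat([d[2] for d in D])
AX='zyzyzyz'; SG=[-1,1,-1,1,-1,1,-1]
p0=np.zeros((6,3)); p0[1,2]=0; p0[0,2]=.266;p0[2,2]=.586;p0[4,2]=.39;p0[5,2]=.36
def fk(p,q):
    p=np.reshape(p,(6,3)); A=R.identity(); x=np.zeros(3); pts=[]
    for i in range(7):
        A=A*R.from_euler(AX[i],SG[i]*q[i])
        if i<6: x=x+A.apply(p[i])
        pts.append(x)
    return x,A,pts
f=lambda p:np.r_[np.ravel([fk(p,q)[0]-t for q,t in zip(Q,P)]),2e-2*(p-p0.ravel())]
sol=least_squares(f,p0.ravel()); p=sol.x
C=fk(p,Q[0])[1].inv()*E[0]
if __name__=='__main__':
    print(np.round(p.reshape(6,3),3)); print(abs(sol.fun[:3*len(Q)]).max())
    print([round((((fk(p,q)[1]*C).inv())*e).magnitude(),4) for q,e in zip(Q,E)]); print(C.as_matrix().round(3))
E
python3 fit2.py
```

```text
[[ 0.    -0.008  0.267]
 [-0.    -0.008  0.001]
 [ 0.    -0.015  0.587]
 [-0.    -0.015  0.001]
 [ 0.    -0.     0.391]
 [ 0.    -0.     0.361]]
4.099874959762051e-05
[0.0, 0.0, 0.0, 0.0, 0.0, 0.0, 0.0]
[[-1. -0.  0.]
 [ 0. -0.  1.]
 [-0.  1.  0.]]
```

```bash
cat > sim.py <<'E'
from fit2 import *
def pose(q): x,A,_=fk(p,q); return x,A*C
def jac(q):
    J=np.zeros((6,7)); x0,A0=pose(q)
    for i in range(7):
        d=np.array(q,float); d[i]+=1e-5; x,A=pose(d); J[:3,i]=(x-x0)/1e-5; J[3:,i]=(A*A0.inv()).as_rotvec()/1e-5
    return J
LO=np.array([-2.76,-.34,-1.52,.19,-1.09,.17,-2.82]);HI=np.array([2.76,2.15,1.57,2.46,4.23,1.99,2.82])
def go(q,xt,At,n=30):
    q=np.array(q,float); x0,A0=pose(q); w=(At*A0.inv()).as_rotvec()
    for k in range(1,n+1):
        xg=x0+(xt-x0)*k/n; Ag=R.from_rotvec(w*k/n)*A0
        for _ in range(2):
            x,A=pose(q); e=np.r_[xg-x,(Ag*A.inv()).as_rotvec()]; q=np.clip(q+np.linalg.pinv(jac(q),rcond=1e-3)@e,LO+.02,HI-.02)
    return q
# clearance of arm to the cabinet (link radius .07 assumed off separately)
def boxd(X,b):
    lo,hi=b; d=np.maximum(np.maximum(lo-X,X-hi),0); return np.linalg.norm(d,axis=-1)
CAB=(np.array([.21,-.63,0]),np.array([2.,.21,.69]))
def clear(q):
    pts=fk(p,q)[2]; out=[]
    for a,b in ((0,2),(2,4),(4,5)):
        s=np.linspace(0,1,25)[:,None]; X=pts[a]*(1-s)+pts[b]*s; out.append(boxd(X,CAB).min())
    return np.round(out,3)
E
python3 - <<'E'
from sim import *
O=[-1]+list(range(len(Q)-1))
for a,b in zip(O[:-1],O[1:]): print((go(Q[a],P[b],E[b])-Q[b]).round(3), clear(Q[b]))
E
```

```text
[ 0. -0. -0.  0.  0. -0. -0.] [0.159 0.117 0.056]
[ 0.002  0.    -0.002 -0.     0.001  0.    -0.   ] [0.211 0.252 0.055]
[ 0.006  0.    -0.005 -0.    -0.002 -0.     0.001] [0.217 0.283 0.14 ]
[-0.001 -0.     0.001  0.     0.    -0.    -0.   ] [0.216 0.25  0.128]
[ 0.  0. -0. -0. -0.  0.  0.] [0.216 0.233 0.128]
[ 0.  0. -0. -0. -0.  0.  0.] [0.215 0.223 0.128]
```

```bash
cat > ws.py <<'E'
from sim import *
a=np.radians(32); o=np.array([.43325,.39355]); Rr=np.array([[np.cos(a),-np.sin(a)],[np.sin(a),np.cos(a)]])
ex=np.r_[Rr[:,0],0]; ey=np.r_[Rr[:,1],0]; ez=np.array([0,0,1.])
def ori(tilt,sx,tx=0):
    # approach vector y_t; tilt>0: wrist toward reader +y ; tx: wrist toward reader -x
    y=-(ez+np.tan(tilt)*ey-np.tan(tx)*ex); y/=np.linalg.norm(y)
    if abs(sx)==1: x=sx*ey
    else: x=sx/2*ex
    x=x-y*(x@y); x/=np.linalg.norm(x); return R.from_matrix(np.array([x,y,np.cross(x,y)]).T)
def W(x,y,z): return np.r_[Rr@[x/1e3,y/1e3]+o,z/1e3]
E
cat > search.py <<'E'
from ws import *
rng=np.random.default_rng(0)
tg=[('start',W(-70,0,40)),('c1',W(20,0,40)),('end',W(42,-22,45))]
for sx in (1,-1):
  for t in (0,20,35,50):
    for n,X in tg:
      A=ori(np.radians(t),sx); best=(-1,)
      for k in range(25):
        q=rng.uniform([-2.,0,-1.5,.3,-1.,.3,-2.7],[.3,1.6,1.5,2.4,4.,1.9,2.7])
        f=lambda q:(lambda s:np.r_[s[0]-X,(A*s[1].inv()).as_rotvec()])(pose(q))
        s=least_squares(f,q,bounds=(LO,HI),max_nfev=40)
        if abs(s.fun).max()<1e-3:
          c=clear(s.x)
          if min(c[:3])>best[0]: best=(min(c),c,s.x.round(2))
      print(sx,t,n,best,flush=True)
E
python3 search.py
```

```text
1 0 start (np.float64(0.0), array([0.   , 0.   , 0.146]), array([-0.07,  1.06, -1.43,  2.03,  1.15,  1.24,  0.13]))
1 0 c1 (np.float64(0.036), array([0.036, 0.096, 0.194]), array([-0.99,  0.72,  0.29,  1.83, -0.32,  0.64,  1.62]))
1 0 end (np.float64(0.061), array([0.061, 0.131, 0.187]), array([-1.07,  0.77,  0.51,  1.78, -0.54,  0.73,  1.86]))
1 20 start (np.float64(0.077), array([0.077, 0.119, 0.146]), array([-1.13,  0.68,  0.1 ,  1.98,  0.38,  0.69,  0.76]))
1 20 c1 (np.float64(0.085), array([0.085, 0.153, 0.194]), array([-1.16,  0.78,  0.27,  1.75,  0.2 ,  0.77,  1.03]))
1 20 end (np.float64(0.042), array([0.042, 0.118, 0.187]), array([-1.01,  0.77,  0.1 ,  1.71,  0.35,  0.83,  0.93]))
1 35 start (np.float64(0.146), array([0.191, 0.287, 0.146]), array([-1.56,  0.9 ,  0.63,  1.9 ,  0.07,  0.77,  1.02]))
1 35 c1 (np.float64(0.116), array([0.116, 0.214, 0.194]), array([-1.26,  0.88,  0.27,  1.67,  0.4 ,  0.96,  0.79]))
1 35 end (np.float64(0.104), array([0.104, 0.204, 0.187]), array([-1.22,  0.88,  0.27,  1.64,  0.41,  0.97,  0.83]))
1 50 start (np.float64(0.146), array([0.195, 0.33
[... 1015 characters left out ...]
art (np.float64(0.146), array([0.203, 0.308, 0.146]), array([-1.66,  0.98,  0.83,  1.9 , -0.17,  0.77, -1.88]))
-1 35 c1 (np.float64(0.194), array([0.203, 0.367, 0.194]), array([-1.68,  1.36,  1.38,  1.69, -0.79,  1.1 , -1.25]))
-1 35 end (np.float64(0.18), array([0.18 , 0.318, 0.187]), array([-1.5 ,  1.05,  0.86,  1.65, -0.19,  0.88, -1.77]))
-1 50 start (np.float64(0.146), array([0.15 , 0.264, 0.146]), array([-1.39,  0.93,  0.19,  1.79,  0.56,  1.11, -2.67]))
-1 50 c1 (np.float64(0.194), array([0.203, 0.411, 0.194]), array([-1.74,  1.6 ,  1.55,  1.59, -0.77,  1.24, -1.32]))
-1 50 end (np.float64(0.187), array([0.194, 0.365, 0.187]), array([-1.56,  1.17,  0.84,  1.57,  0.02,  1.01, -2.  ]))
```

```bash
cat > plan.py <<'E'
from ws import *
def cyl(phi,r,z,el,roll=0):
    phi,el,roll=np.radians([phi,el,roll]); h=np.array([np.cos(phi),np.sin(phi),0]); tz=np.array([-np.sin(phi),np.cos(phi),0])
    y=h*np.cos(el)-ez*np.sin(el); z_=tz; x=np.cross(y,z_)
    A=R.from_matrix(np.array([x,y,z_]).T)*R.from_rotvec([0,roll,0])
    return r*h+[0,0,z],A
def run(q,wps,v=False):
    mc=9; prev=None
    for w in wps:
        if len(w)==5 and prev is not None and len(prev)==5:
            n=max(1,int(abs(w[0]-prev[0])/18+.99))
            seq=[cyl(*(np.array(prev)+(np.array(w)-np.array(prev))*k/n)) for k in range(1,n+1)]
        elif len(w)==5: seq=[cyl(*w)]
        else: seq=[w]
        for X,A in seq:
            q=go(q,X,A,12); c=clear(q); mc=min(mc,c.min()); e=np.linalg.norm(pose(q)[0]-X)
            if v: print(q.round(2),c,round(e,4))
        prev=w
    return q,mc
if __name__=='__main__':
    q0=Q[-2]
    x,A=pose(q0); print(x)
    for r in (.5,.67,.8,.9):
      for z in (.82,.95,1.1):
        for el in (20,0,-30):
          for roll in (0,):
            q,m=run(q0,[(-24.3,.67,.818,20.6,0),(-24.3,r,z,el,roll),(70,r,z,el,roll)])
            print(r,z,el,q.round(2),round(m,3),np.linalg.norm(pose(q)[0]-cyl(70,r,z,el)[0]).round(3))
E
python3 plan.py
```

```text
[ 0.61054745 -0.27518687  0.81788121]
0.5 0.82 20 [-0.47 -0.32 -0.4   1.6  -0.61  0.76  0.45] 0.101 0.056
0.5 0.82 0 [-0.99 -0.32 -0.22  1.97 -0.63  0.19  0.53] 0.001 0.13
0.5 0.82 -30 [ 1.11 -0.32 -0.21  2.44 -1.07  1.97  1.6 ] 0.0 0.386
0.5 0.95 20 [-0.09 -0.32 -0.55  1.16 -0.71  1.12  0.4 ] 0.128 0.004
0.5 0.95 0 [-0.75 -0.32 -0.28  1.6  -0.57  0.4   0.42] 0.128 0.076
0.5 0.95 -30 [-2.06 -0.32  0.27  2.33 -1.07  0.19  1.61] 0.0 0.554
0.5 1.1 20 [-0.8   0.08 -1.19  0.26  0.75  1.66 -0.15] 0.128 0.0
0.5 1.1 0 [-0.24 -0.3  -0.48  1.07 -0.73  0.83  0.38] 0.128 0.0
0.5 1.1 -30 [-2.06 -0.32  0.22  2.   -1.07  0.19  1.59] 0.119 0.504
0.67 0.82 20 [-0.04 -0.14 -1.06  1.4  -0.28  0.59  0.17] 0.128 0.0
0.67 0.82 0 [-0.58 -0.18 -0.61  1.79  0.56  0.19 -0.66] 0.045 0.098
0.67 0.82 -30 [-0.34  0.12 -1.1   2.08  3.    1.11 -2.8 ] 0.0 0.0
0.67 0.95 20 [-0.24  0.07 -1.25  0.94  0.33  0.98 -0.22] 0.128 0.0
0.67 0.95 0 [-0.36 -0.14 -0.78  1.42 -0.34  0.26  0.23] 0.128 0.0
0.67 0.95 -30 [-1.04 -0.04 -0.29  1.83  3.    0.75 -2.8 ] 0.006 0.0
0.67 1.1 20 [-1.34  0.22  0.18  0.21 -0.09  1.75 -0.07] 0.07
[... 615 characters left out ...]
 0.3  -0.86  0.55  0.77  0.85 -0.31] 0.074 0.0
0.8 1.1 -30 [-0.52  0.31 -1.22  1.18  2.54  0.47 -2.07] 0.065 0.0
0.9 0.82 20 [-0.86  0.39 -0.85  0.92  0.76  0.79 -0.45] 0.038 0.0
0.9 0.82 0 [-0.8   0.31 -0.75  1.34  1.79  0.3  -1.58] 0.08 0.0
0.9 0.82 -30 [-0.6   0.63 -1.21  1.58  3.05  0.98 -2.33] 0.0 0.0
0.9 0.95 20 [-1.27  0.56 -0.49  0.21  0.54  1.29 -0.07] 0.0 0.068
0.9 0.95 0 [-0.87  0.34 -0.77  0.96  0.98  0.46 -0.68] 0.062 0.0
0.9 0.95 -30 [-0.65  0.51 -1.15  1.33  2.89  0.71 -2.28] 0.0 0.0
0.9 1.1 20 [-0.05  0.73  0.5   0.21 -1.07  1.04  0.53] 0.0 1.034
0.9 1.1 0 [-1.22  0.45 -0.48  0.26  0.55  0.89 -0.12] 0.003 0.032
0.9 1.1 -30 [-0.86  0.44 -0.9   0.92  2.51  0.37 -2.  ] 0.015 0.0
```

```bash
cat > fast.py <<'E'
from ws import *
from plan import cyl
pp=p.reshape(6,3); Cm=C.as_matrix(); axv={'z':np.array([0,0,1.]),'y':np.array([0,1.,0])}
def rot(ax,t):
    c,s=np.cos(t),np.sin(t)
    return np.array([[c,-s,0],[s,c,0],[0,0,1]]) if ax=='z' else np.array([[c,0,s],[0,1,0],[-s,0,c]])
def fkj(q):
    A=np.eye(3);x=np.zeros(3);ax=[];og=[];pts=[]
    for i in range(7):
        ax.append(A@axv[AX[i]]*SG[i]); og.append(x); A=A@rot(AX[i],SG[i]*q[i])
        if i<6: x=x+A@pp[i]
        pts.append(x)
    ax=np.array(ax);og=np.array(og)
    return x,A@Cm,np.vstack([np.cross(ax,x-og).T,ax.T]),pts
def rv(M):
    v=np.array([M[2,1]-M[1,2],M[0,2]-M[2,0],M[1,0]-M[0,1]]); s=np.linalg.norm(v)/2; c=(np.trace(M)-1)/2
    t=np.arctan2(s,c); return v*(0.5 if s<1e-9 else t/(2*s))
S=np.linspace(0,1,13)[:,None]
def cl(pts):
    X=np.vstack([pts[a]*(1-S)+pts[b]*S for a,b in((0,2),(2,4),(4,5))]); return boxd(X,CAB).min()
def gof(q,xt,At,n=None):
    x0,A0,_,_=fkj(q); w=R.from_matrix(At@A0.T).as_rotvec()
    if n is None: n=max(2,int(max(np.linalg.norm(xt-x0)/.04,np.linalg.norm(w)/.12))+1)
    ks=np.arange(1,n+1)/n; Rs=R.from_rotvec(np.outer(ks,w)).as_matrix(); mc=9;lim=9
    for k,Rk in zip(ks,Rs):
        xg=x0+(xt-x0)*k; Ag=Rk@A0
        for _ in range(2):
            x,A,J,pts=fkj(q); e=np.r_[xg-x,rv(Ag@A.T)]
            if np.linalg.norm(e)>.5: return None
            dq=J.T@np.linalg.solve(J@J.T+1e-8*np.eye(6),e); q=q+dq
        if np.abs(dq).max()>.3: return None
        mc=min(mc,cl(pts)); lim=min(lim,(q-LO).min(),(HI-q).min())
        if lim<.02: return None
    return q,mc,lim,n
def runf(q,wps,prev=None,v=False):
    mc=9;lm=9;N=0
    for w in wps:
        if len(w)==5 and prev is not None:
            n=max(1,int(abs(w[0]-prev[0])/18+.99)); seq=[cyl(*(np.array(prev)+(np.array(w)-np.array(prev))*k/n)) for k in range(1,n+1)]; prev=w
        else: seq=[w]; prev=None
        for X,A in seq:
            o=gof(q,X,A.as_matrix())
            if o is None: return None
            q,c,l,n=o; mc=min(mc,c);lm=min(lm,l);N+=n
            if v: print(X.round(3),q.round(2),round(c,3),round(l,2),n)
    return q,mc,lm,N
def final(sx,t):
    A=ori(np.radians(t),sx); return [(W(*c),A) for c in((-70,10,130),(-70,0,40),(20,0,40),(0,40,90),(40,45,90),(40,30,45),(42,-22,45),(42,0,120))]
E
cat > opt.py <<'E'
from fast import *
import sys,time
rng=np.random.default_rng(int(sys.argv[1])); q0=Q[-2]; P0=(-24.3,.67,.818,20.6,0); best=-9; T=time.time()
def rnd(i):
    return (rng.uniform(-30,110) if i else rng.uniform(30,120),rng.uniform(.5,.95),rng.uniform(.75,1.1) ,rng.uniform(-20,70),rng.uniform(-60,60))
bw=None
while time.time()-T<400:
    if bw is None or rng.random()<.4:
        n=rng.integers(2,5); w=[]
        for i in range(n): w.append(rnd(i==0))
        sx=int(rng.choice([1,-1,2,-2])); t=rng.choice([20,30,40])
    else:
        w=[tuple(np.array(a)+rng.normal(0,1,5)*[10,.05,.05,8,12]) for a in bw]; sx,t=bs; t=np.clip(t+rng.normal(0,4),15,45)
    try: o=runf(q0,w+final(sx,t),P0)
    except Exception as e: continue
    if o is None: continue
    sc=min(o[1],.13)+.1*min(o[2],.15)-.0002*o[3]
    if sc>best: best=sc;bw=w;bs=(sx,t);print(round(sc,4),round(o[1],3),round(o[2],3),o[3],sx,round(float(t),1),[tuple(np.round(a,2).tolist()) for a in w],o[0].round(2),flush=True)
E
nproc; for s in 1 2 3 4; do timeout 560 python3 opt.py $s > o$s.txt 2>&1 & done; wait; tail -qn 2 o?.txt
```

```text
4
0.1225 0.133 0.077 76 -2 45.0 [(-10.45, 0.54, 1.07, -2.82, -54.2), (78.54, 0.58, 1.07, -10.62, -55.07)] [-1.36  0.89  0.39  1.53  0.41  1.2   2.42]
0.1256 0.14 0.108 76 -2 45.0 [(-8.67, 0.59, 1.07, -9.25, -50.42), (78.19, 0.59, 1.09, -11.27, -51.98)] [-1.4   0.91  0.48  1.53  0.35  1.17  2.48]
this script no longer has the robot
0.1226 0.127 0.153 97 -1 42.7 [(50.84, 0.72, 0.89, 9.74, -161.36), (102.7, 0.94, 0.63, 20.66, 15.06)] [-1.32  0.86  0.34  1.54  0.42  1.18 -2.3 ]
0.1227 0.131 0.135 104 -1 39.1 [(58.41, 0.7, 0.91, 19.01, -159.42), (125.31, 0.98, 0.66, 16.85, 29.17)] [-1.34  0.85  0.41  1.56  0.34  1.12 -2.22]
0.1224 0.134 0.1 88 -2 36.9 [(-8.51, 0.72, 0.92, 16.03, 83.03), (104.8, 0.62, 0.87, 5.9, -15.09)] [-1.36  0.84  0.46  1.57  0.27  1.09  2.55]
0.1239 0.134 0.097 79 -2 42.5 [(4.48, 0.69, 0.94, 13.17, 66.82), (92.95, 0.63, 0.86, 6.05, -7.54)] [-1.35  0.87  0.39  1.54  0.38  1.17  2.44]
```

```bash
cat > chk.py <<'E'
from fast import *
P0=(-24.3,.67,.818,20.6,0); q0=Q[-2]
for w in ([(4.5,.69,.94,13,67),(93,.63,.86,6,-7.5)],[(-8.5,.72,.92,16,83),(105,.62,.87,6,-15)],[(5,.69,.9,13,67),(93,.63,.84,6,-7.5)],[(5,.69,.9,13,67),(105,.63,.84,6,-7.5)]):
  for sx in(-2,-1,2,1):
   for t in (28,32,36):
    o=runf(q0,w+final(sx,t),P0)
    if o: print(w,sx,t,round(o[1],3),round(o[2],3),o[3],o[0].round(2))
runf(q0,[(4.5,.69,.94,13,67),(93,.63,.86,6,-7.5)]+final(-2,32),P0,True)
E
python3 chk.py
```

```text
[(4.5, 0.69, 0.94, 13, 67), (93, 0.63, 0.86, 6, -7.5)] -2 28 0.118 0.101 77 [-1.32  0.78  0.49  1.61  0.14  1.    2.69]
[(4.5, 0.69, 0.94, 13, 67), (93, 0.63, 0.86, 6, -7.5)] -2 32 0.124 0.101 78 [-1.33  0.8   0.46  1.59  0.22  1.04  2.61]
[(4.5, 0.69, 0.94, 13, 67), (93, 0.63, 0.86, 6, -7.5)] -2 36 0.128 0.101 78 [-1.34  0.83  0.43  1.58  0.28  1.09  2.54]
[(4.5, 0.69, 0.94, 13, 67), (93, 0.63, 0.86, 6, -7.5)] 1 28 0.03 0.101 77 [-0.98  0.72 -0.12  1.6   0.55  1.15  0.74]
[(4.5, 0.69, 0.94, 13, 67), (93, 0.63, 0.86, 6, -7.5)] 1 32 0.031 0.101 77 [-0.98  0.75 -0.16  1.58  0.62  1.22  0.68]
[(4.5, 0.69, 0.94, 13, 67), (93, 0.63, 0.86, 6, -7.5)] 1 36 0.034 0.101 77 [-0.99  0.78 -0.19  1.56  0.67  1.29  0.62]
[(-8.5, 0.72, 0.92, 16, 83), (105, 0.62, 0.87, 6, -15)] -2 28 0.124 0.096 88 [-1.33  0.79  0.51  1.61  0.12  0.99  2.7 ]
[(-8.5, 0.72, 0.92, 16, 83), (105, 0.62, 0.87, 6, -15)] -2 32 0.128 0.096 88 [-1.34  0.81  0.48  1.59  0.2   1.04  2.63]
[(-8.5, 0.72, 0.92, 16, 83), (105, 0.62, 0.87, 6, -15)] -2 36 0.133 0.096 88 [-1.35  0.83  0.46  1.58  0.26  1.08  2.56]
[(-8.5, 0.72, 0.92, 1
[... 1966 characters left out ...]
13 6
[-0.033  0.629  0.86 ] [-0.92 -0.23 -0.59  1.62 -0.55  0.27  0.56] 0.204 0.1 5
[0.369 0.365 0.13 ] [-1.48  0.69  0.49  1.85  0.23  0.95  2.49] 0.124 0.13 23
[0.374 0.356 0.04 ] [-1.45  0.82  0.46  1.92  0.21  0.76  2.45] 0.146 0.34 3
[0.45  0.404 0.04 ] [-1.34  0.89  0.44  1.69  0.21  0.88  2.54] 0.137 0.28 3
[0.412 0.427 0.09 ] [-1.41  0.82  0.45  1.67  0.2   0.99  2.52] 0.145 0.29 2
[0.443 0.453 0.09 ] [-1.37  0.86  0.44  1.56  0.19  1.05  2.56] 0.143 0.26 2
[0.451 0.44  0.045] [-1.35  0.91  0.43  1.6   0.19  0.96  2.54] 0.139 0.27 2
[0.481 0.397 0.045] [-1.29  0.89  0.45  1.66  0.22  0.88  2.58] 0.125 0.24 2
[0.469 0.416 0.12 ] [-1.33  0.8   0.46  1.59  0.22  1.04  2.61] 0.129 0.21 2
```

```bash
cat > aim.py <<'E'
# print tool-frame shift (mm) and turn for a 5-row call towards a target
import sys
from fast import *
import subprocess
def aim(X,A):
    s=r.observe(); x=np.array(s['tcp_pos']); A0=R.from_quat(s['ee_rot']); q=np.array(s['joints'])
    d=A0.inv().apply(X-x)*1e3; w=(A0.inv()*A).as_rotvec(); n=max(np.linalg.norm(d)/40,np.linalg.norm(w)/.12)
    f=min(1,5/n) if n>0 else 1
    print('t',round(s['t'],2),'rows needed',round(n,1),'q',q.round(2),'clear',clear(q),'F',np.array(s['force']).round(1)); 
    for k in range(1,6): print((d*f*k/5).round(0),(w*f*k/5).round(3))
E
cat > c.py <<'E'
from aim import *
a=[float(v) for v in sys.argv[1:]]; aim(*cyl(*a))
E
cat > wv.py <<'E'
from aim import *
a=[float(v) for v in sys.argv[1:]]; aim(W(*a[:3]),ori(np.radians(a[3]),a[4]))
E
python3 c.py -10 .68 .879 17 33
```

```text
t 2.6 rows needed 4.6 q [ 0.76 -0.08 -0.41  1.41  0.1   0.6  -0.14] clear [0.215 0.223 0.128] F [ 0.3 -0.5  0.5]
[11. -6. 34.] [0.049 0.098 0.001]
[ 21. -13.  67.] [0.098 0.196 0.002]
[ 32. -19. 101.] [0.147 0.295 0.003]
[ 42. -25. 134.] [0.196 0.393 0.004]
[ 53. -31. 168.] [0.246 0.491 0.005]
```

```bash
python3 -m creep '[[0,11,-6,34,0.05,0.1,0],[0,21,-13,67,0.1,0.2,0],[0,32,-19,101,0.15,0.3,0],[0,42,-25,134,0.2,0.39,0],[0,53,-31,168,0.25,0.49,0]]' >/dev/null; python3 c.py 4.5 .69 .94 13 67
```

```text
t 3.02 rows needed 4.8 q [ 0.7  -0.06 -0.59  1.28  0.08  0.63 -0.69] clear [0.215 0.236 0.189] F [-0.1 -0.1  0.4]
[-10.  -6.  35.] [0.041 0.105 0.029]
[-19. -11.  69.] [0.082 0.209 0.058]
[-29. -17. 104.] [0.123 0.314 0.087]
[-38. -23. 139.] [0.164 0.418 0.117]
[-48. -28. 173.] [0.204 0.523 0.146]
```

```bash
python3 -m creep '[[0,-10,-6,35,0.04,0.105,0.03],[0,-19,-11,69,0.08,0.21,0.06],[0,-29,-17,104,0.12,0.31,0.09],[0,-38,-23,139,0.16,0.42,0.12],[0,-48,-28,173,0.2,0.52,0.15]]' >/dev/null; python3 c.py 20 .678 .926 12 53
```

```text
t 3.43 rows needed 4.6 q [ 0.6  -0.01 -0.79  1.13  0.16  0.69 -1.33] clear [0.214 0.244 0.251] F [ 0.   0.2 -0.4]
[-35.  -6.  10.] [ 0.03  -0.061  0.043]
[-70. -13.  19.] [ 0.06  -0.122  0.086]
[-105.  -19.   29.] [ 0.09  -0.183  0.13 ]
[-140.  -25.   39.] [ 0.12  -0.245  0.173]
[-174.  -32.   49.] [ 0.15  -0.306  0.216]
```

```bash
python3 -m creep '[[0,-35,-6,10,0.03,-0.06,0.043],[0,-70,-13,19,0.06,-0.12,0.086],[0,-105,-19,29,0.09,-0.18,0.13],[0,-140,-25,39,0.12,-0.245,0.173],[0,-174,-32,49,0.15,-0.306,0.216]]' >/dev/null; python3 c.py 35.5 .67 .913 10.6 40
```

```text
t 3.85 rows needed 4.5 q [ 0.48 -0.07 -0.85  1.23  0.    0.6  -0.98] clear [0.213 0.248 0.237] F [ 0.5  0.6 -0.6]
[-31.  -6.  18.] [ 0.04  -0.055  0.035]
[-61. -11.  37.] [ 0.08  -0.11   0.069]
[-92. -17.  55.] [ 0.12  -0.165  0.104]
[-122.  -23.   74.] [ 0.16  -0.22   0.139]
[-153.  -28.   92.] [ 0.2   -0.275  0.174]
```

```bash
python3 -m creep '[[0,-31,-6,18,0.04,-0.055,0.035],[0,-61,-11,37,0.08,-0.11,0.07],[0,-92,-17,55,0.12,-0.165,0.105],[0,-122,-23,74,0.16,-0.22,0.14],[0,-153,-28,92,0.2,-0.275,0.174]]' >/dev/null; python3 c.py 51 .66 .9 9.4 27
```

```text
t 4.27 rows needed 4.4 q [ 0.29 -0.12 -0.85  1.32 -0.16  0.52 -0.63] clear [0.212 0.251 0.267] F [0.  0.3 1.2]
[-25.  -6.  24.] [ 0.047 -0.054  0.026]
[-50. -12.  49.] [ 0.093 -0.108  0.051]
[-75. -18.  73.] [ 0.14  -0.162  0.077]
[-101.  -24.   98.] [ 0.186 -0.216  0.102]
[-126.  -30.  122.] [ 0.233 -0.269  0.128]
```

```bash
python3 -m creep '[[0,-25,-6,24,0.047,-0.054,0.026],[0,-50,-12,49,0.093,-0.108,0.05],[0,-75,-18,73,0.14,-0.16,0.077],[0,-101,-24,98,0.186,-0.216,0.1],[0,-126,-30,122,0.233,-0.27,0.128]]' >/dev/null; python3 c.py 66 .65 .885 8.2 15
```

```text
t 4.68 rows needed 4.2 q [ 0.02 -0.16 -0.8   1.4  -0.3   0.45 -0.29] clear [0.21  0.256 0.268] F [0.2 1.3 0.4]
[-18.  -6.  28.] [ 0.049 -0.049  0.014]
[-37. -12.  56.] [ 0.099 -0.098  0.029]
[-55. -17.  84.] [ 0.148 -0.147  0.043]
[-73. -23. 111.] [ 0.198 -0.196  0.057]
[-92. -29. 139.] [ 0.247 -0.244  0.071]
```

```bash
python3 -m creep '[[0,-18,-6,28,0.05,-0.05,0.014],[0,-37,-12,56,0.1,-0.1,0.029],[0,-55,-17,84,0.15,-0.147,0.043],[0,-73,-23,111,0.2,-0.196,0.057],[0,-92,-29,139,0.247,-0.244,0.071]]' >/dev/null
cat > fin.py <<'E'
from fast import *
q=np.array(r.observe()['joints']); print(q.round(2))
for w in ([],[(80,.64,.873,7,4)],[(93,.63,.86,6,-7.5)]):
  for t in(28,32,36):
    o=runf(q,w+final(-2,t),(66,.65,.885,8.2,15)); print(w,t,o and (o[0].round(2),round(o[1],3),round(o[2],2),o[3]))
E
python3 fin.py; python3 c.py 80 .64 .873 7 4
```

```text
[-0.29 -0.19 -0.73  1.48 -0.42  0.39  0.03]
[] 28 None
[] 32 None
[] 36 None
[(80, 0.64, 0.873, 7, 4)] 28 (array([-1.19,  0.74,  0.26,  1.61,  0.31,  1.04,  2.53]), np.float64(0.089), np.float64(0.12), 45)
[(80, 0.64, 0.873, 7, 4)] 32 (array([-1.21,  0.77,  0.23,  1.59,  0.38,  1.09,  2.46]), np.float64(0.094), np.float64(0.13), 45)
[(80, 0.64, 0.873, 7, 4)] 36 (array([-1.22,  0.79,  0.21,  1.57,  0.44,  1.15,  2.4 ]), np.float64(0.098), np.float64(0.13), 45)
[(93, 0.63, 0.86, 6, -7.5)] 28 (array([-1.31,  0.78,  0.48,  1.61,  0.15,  1.  ,  2.68]), np.float64(0.117), np.float64(0.1), 46)
[(93, 0.63, 0.86, 6, -7.5)] 32 (array([-1.32,  0.8 ,  0.44,  1.59,  0.23,  1.04,  2.6 ]), np.float64(0.123), np.float64(0.1), 47)
[(93, 0.63, 0.86, 6, -7.5)] 36 (array([-1.33,  0.82,  0.42,  1.58,  0.3 ,  1.09,  2.53]), np.float64(0.127), np.float64(0.1), 47)
t 5.1 rows needed 3.9 q [-0.29 -0.19 -0.73  1.48 -0.42  0.39  0.03] clear [0.208 0.263 0.268] F [0.9 0.7 0.9]
[-11.  -5.  29.] [ 0.048 -0.044  0.004]
[-22. -11.  58.] [ 0.096 -0.089  0.007]
[-32. -16.  87.] [ 0.144 -0.133  0.011]
[-43. -21. 116.] [ 0.193 -0.177  0.015]
[-54. -26. 145.] [ 0.241 -0.221  0.019]
```

Continue to 93°, then the descent.

```bash
python3 -m creep '[[0,-11,-5,29,0.05,-0.044,0],[0,-22,-11,58,0.1,-0.09,0.007],[0,-32,-16,87,0.145,-0.133,0.01],[0,-43,-21,116,0.193,-0.177,0.015],[0,-54,-26,145,0.24,-0.22,0.02]]' >/dev/null; python3 c.py 93 .63 .86 6 -7.5
```

```text
t 5.52 rows needed 3.6 q [-0.59 -0.21 -0.67  1.55 -0.5   0.33  0.3 ] clear [0.206 0.283 0.288] F [ 0.7 -0.2 -0.3]
[-5. -5. 28.] [ 0.045 -0.045 -0.005]
[-10. -10.  55.] [ 0.089 -0.09  -0.01 ]
[-15. -15.  83.] [ 0.134 -0.135 -0.016]
[-20. -19. 110.] [ 0.179 -0.18  -0.021]
[-25. -24. 138.] [ 0.223 -0.225 -0.026]
```

```bash
python3 -m creep '[[0,-5,-5,28,0.045,-0.045,0],[0,-10,-10,55,0.09,-0.09,-0.01],[0,-15,-15,83,0.134,-0.135,-0.016],[0,-20,-19,110,0.18,-0.18,-0.02],[0,-25,-24,138,0.223,-0.225,-0.026]]' >/dev/null
python3 - <<'E'
from fast import *
q=np.array(r.observe()['joints']); print(q.round(2))
o=runf(q,final(-2,32),None,True)
# where the tool passes on the way
E
python3 wv.py -70 10 130 32 -2
```

```text
[-0.91 -0.23 -0.59  1.62 -0.56  0.27  0.57]
[0.369 0.365 0.13 ] [-1.47  0.68  0.48  1.85  0.24  0.96  2.48] 0.123 0.13 23
[0.374 0.356 0.04 ] [-1.44  0.82  0.45  1.92  0.23  0.76  2.44] 0.146 0.35 3
[0.45  0.404 0.04 ] [-1.33  0.88  0.43  1.69  0.22  0.88  2.53] 0.135 0.29 3
[0.412 0.427 0.09 ] [-1.4   0.82  0.44  1.67  0.21  1.    2.51] 0.144 0.3 2
[0.443 0.453 0.09 ] [-1.36  0.86  0.43  1.56  0.2   1.05  2.55] 0.142 0.27 2
[0.451 0.44  0.045] [-1.34  0.91  0.42  1.6   0.2   0.96  2.53] 0.138 0.28 2
[0.481 0.397 0.045] [-1.29  0.89  0.43  1.66  0.23  0.89  2.57] 0.123 0.25 2
[0.469 0.416 0.12 ] [-1.32  0.8   0.44  1.59  0.23  1.04  2.6 ] 0.127 0.22 2
t 5.93 rows needed 22.2 q [-0.91 -0.23 -0.59  1.62 -0.56  0.27  0.57] clear [0.204 0.303 0.312] F [-0.   0.6  0.4]
[-36.  -9. -13.] [ 0.085 -0.063  0.057]
[-72. -19. -26.] [ 0.17  -0.125  0.113]
[-108.  -28.  -38.] [ 0.256 -0.188  0.17 ]
[-144.  -37.  -51.] [ 0.341 -0.251  0.227]
[-181.  -47.  -64.] [ 0.426 -0.313  0.283]
```

```bash
python3 -m creep '[[0,-36,-9,-13,0.085,-0.063,0.057],[0,-72,-19,-26,0.17,-0.125,0.113],[0,-108,-28,-38,0.256,-0.188,0.17],[0,-144,-37,-51,0.34,-0.25,0.227],[0,-181,-47,-64,0.426,-0.313,0.283]]' >/dev/null;  python3 wv.py -70 10 130 32 -2
python3 - <<'E'
from h import *
for z in (.1,.2,.3): print(z,onz('scene',563,280,z).round(3))
print(onz('scene',530,325,0).round(3), r.observe()['tcp_pos'])
E
```

```text
t 6.35 rows needed 18.4 q [-1.42 -0.17  0.15  1.68 -0.89  0.75  1.32] clear [0.197 0.194 0.198] F [ 0.9  1.6 -1.3]
[-39.  -4.  -2.] [ 0.085 -0.063  0.057]
[-78.  -7.  -3.] [ 0.171 -0.125  0.113]
[-117.  -11.   -5.] [ 0.256 -0.188  0.17 ]
[-156.  -14.   -7.] [ 0.341 -0.25   0.227]
[-195.  -18.   -8.] [ 0.427 -0.313  0.283]
0.1 [0.106 0.505 0.1  ]
0.2 [0.148 0.551 0.2  ]
0.3 [0.19  0.597 0.3  ]
[0.126 0.552 0.   ] [0.03539448 0.5818597  0.73250474]
```

```bash
python3 -m creep '[[0,-39,-4,-2,0.085,-0.063,0.057],[0,-78,-7,-3,0.17,-0.125,0.113],[0,-117,-11,-5,0.256,-0.188,0.17],[0,-156,-14,-7,0.34,-0.25,0.227],[0,-195,-18,-8,0.427,-0.313,0.283]]' >/dev/null;  python3 wv.py -70 10 130 32 -2
python3 - <<'E'
from h import *
save('scene1',cams.grab_frame('scene'))
print(r.observe()['tcp_pos'])
E
```

```text
t 6.77 rows needed 13.3 q [-1.34  0.07  0.42  1.57 -0.79  1.37  1.87] clear [0.182 0.148 0.178] F [-0.6  0.5 -0.4]
[-37.   9.   9.] [ 0.085 -0.063  0.057]
[-74.  19.  19.] [ 0.171 -0.125  0.113]
[-111.   28.   28.] [ 0.256 -0.188  0.17 ]
[-148.   38.   37.] [ 0.341 -0.25   0.227]
[-185.   47.   47.] [ 0.426 -0.313  0.284]
[0.12955975 0.52045788 0.56111628]
```

View pics/scene1.png

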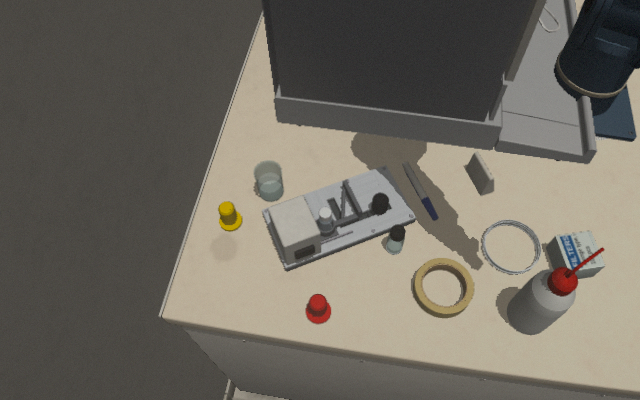

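```bash
python3 -m creep '[[0,-37,9,9,0.085,-0.063,0.057],[0,-74,19,19,0.17,-0.125,0.113],[0,-111,28,28,0.256,-0.188,0.17],[0,-148,38,37,0.34,-0.25,0.227],[0,-185,47,47,0.426,-0.313,0.284]]' >/dev/null;  python3 wv.py -70 10 130 32 -2
```

```text
t 7.23 rows needed 8.2 q [-1.29  0.31  0.42  1.53 -0.42  1.5   2.28] clear [0.15  0.12  0.225] F [ 0.2  0.5 -0.3]
[-28.  24.  12.] [ 0.085 -0.063  0.057]
[-56.  48.  24.] [ 0.169 -0.126  0.114]
[-84.  72.  36.] [ 0.254 -0.189  0.172]
[-112.   96.   48.] [ 0.338 -0.252  0.229]
[-140.  120.   60.] [ 0.423 -0.315  0.286]
```

```bash
python3 -m creep '[[0,-28,24,12,0.085,-0.063,0.057],[0,-56,48,24,0.17,-0.126,0.114],[0,-84,72,36,0.254,-0.189,0.172],[0,-112,96,48,0.338,-0.252,0.229],[0,-140,120,60,0.423,-0.315,0.286]]' >/dev/null;  python3 wv.py -70 10 130 32 -2
```

```text
t 7.65 rows needed 3.2 q [-1.37  0.5   0.41  1.68 -0.01  1.24  2.48] clear [0.14  0.143 0.192] F [ 0.2  0.6 -0.5]
[-10.  22.   4.] [ 0.054 -0.04   0.036]
[-20.  44.   8.] [ 0.107 -0.08   0.072]
[-30.  66.  12.] [ 0.161 -0.12   0.108]
[-40.  88.  16.] [ 0.215 -0.159  0.144]
[-50. 110.  20.] [ 0.269 -0.199  0.18 ]
```

```bash
python3 -m creep '[[0,-10,22,4,0.054,-0.04,0.036],[0,-20,44,8,0.107,-0.08,0.072],[0,-30,66,12,0.161,-0.12,0.108],[0,-40,88,16,0.215,-0.16,0.144],[0,-50,110,20,0.269,-0.2,0.18]]' >/dev/null;  python3 wv.py -70 0 60 32 -2;  python3 - <<'E'
from h import *
a=cams.grab_frame('scene');b=cams.grab_frame('top')
c=np.vstack([cv2.resize(a[90:290,200:480],None,fx=2.,fy=2.)[:,:560]]);save('s2',c);save('t2',cv2.resize(b[100:340,220:460],None,fx=2.4,fy=2.4))
E
```

```text
t 8.07 rows needed 1.7 q [-1.46  0.68  0.45  1.85  0.25  0.96  2.46] clear [0.165 0.206 0.155] F [ 0.3  0.7 -0.3]
[ 0. 13. -6.] [-0.     0.001 -0.   ]
[  0.  26. -11.] [-0.001  0.001 -0.001]
[  0.  38. -17.] [-0.001  0.002 -0.001]
[  0.  51. -22.] [-0.001  0.003 -0.002]
[  0.  64. -28.] [-0.001  0.003 -0.002]
```

View pics/s2.png

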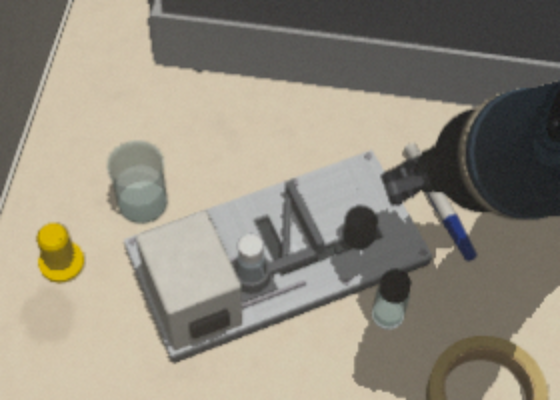

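View pics/t2.png

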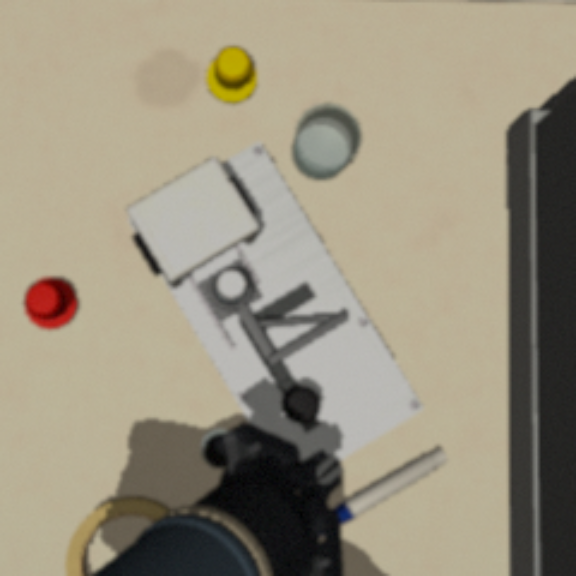

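```bash
python3 wv.py -68 -5 42 32 -2 | tail -1
python3 - <<'E'
from aim import *
# spare vial/body check: spare vial in reader frame
print(Rr.T@(np.array([.3722,.4412])-o)*1e3)
E
```

```text
[ -5.  80. -32.] [-0.005  0.006  0.003]
[-26.52268333  72.76106286]
```

```bash
python3 -m creep '[[0,-1,20,-8,0,0,0],[0,-2,40,-16,0,0,0],[0,-4,60,-24,0,0,0],[0,-5,80,-32,-0.005,0.006,0.003],[0,-5,80,-32,-0.005,0.006,0.003]]';  python3 wv.py -30 -5 42 32 -2;  python3 - <<'E'
from h import *
a=cams.grab_frame('scene');b=cams.grab_frame('top')
c=cv2.resize(a[140:280,250:470],None,fx=3.,fy=3.);save('s3',c);save('t3',cv2.resize(b[180:340,260:420],None,fx=3.4,fy=3.4))
E
```

```text
t: 8.58
tcp_pos: [0.378, 0.3519, 0.0406]
ee_rot: [0.134, -0.466, 0.841, -0.239]
force: [-0.1, -0.3, 0.2]
grip_width: -0.0001
t 8.58 rows needed 1.0 q [-1.42  0.81  0.43  1.92  0.25  0.77  2.42] clear [0.156 0.234 0.142] F [-0.1 -0.3  0.2]
[-8. -0. -0.] [ 0.    -0.     0.001]
[-16.  -1.  -0.] [ 0.    -0.001  0.001]
[-23.  -1.  -0.] [ 0.    -0.001  0.002]
[-31.  -1.  -0.] [ 0.    -0.001  0.003]
[-39.  -2.  -0.] [ 0.    -0.002  0.004]
```

View pics/s3.png

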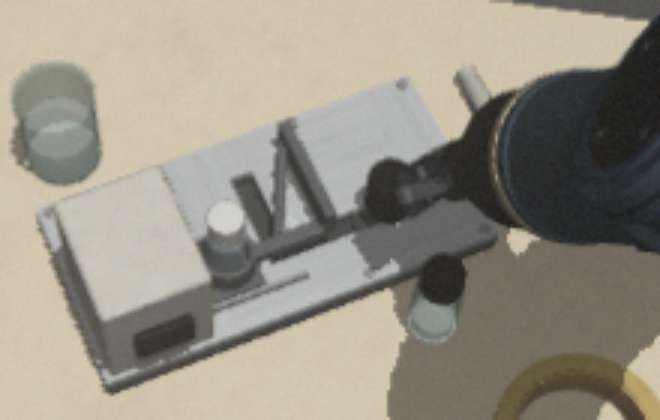

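View pics/t3.png

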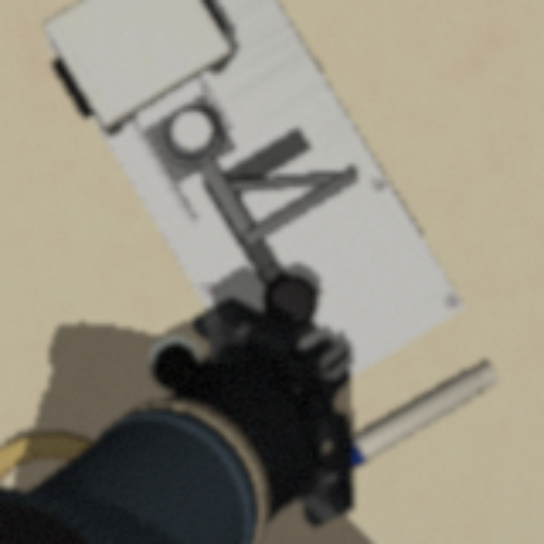

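```bash
python3 -m creep '[[0,-7,0,0,0,0,0],[0,-14,-1,0,0,0,0],[0,-21,-1,0,0,0,0.002],[0,-28,-1,0,0,0,0.003],[0,-35,-2,0,0,-0.002,0.004]]';  python3 wv.py 0 -5 42 32 -2
```

```text
t: 9.1
tcp_pos: [0.4085, 0.3728, 0.0454]
ee_rot: [0.133, -0.467, 0.84, -0.242]
force: [-2.3, -2.1, 1.4]
grip_width: 0.0003
t 9.1 rows needed 0.8 q [-1.38  0.83  0.43  1.83  0.25  0.81  2.46] clear [0.147 0.229 0.163] F [-2.3 -2.1  1.4]
[-6.  1. -0.] [ 0.    -0.    -0.001]
[-13.   1.  -1.] [ 0.    -0.    -0.001]
[-19.   2.  -1.] [ 0.001 -0.    -0.002]
[-26.   3.  -1.] [ 0.001 -0.    -0.002]
[-32.   3.  -1.] [ 0.001 -0.    -0.003]
```

```bash
python3 -m creep '[[0,-6,1,0,0,0,0],[0,-12,1,0,0,0,0],[0,-18,2,-1,0,0,0],[0,-24,3,-1,0,0,0],[0,-30,3,-1,0,0,-0.003]]';  python3 wv.py 15 -5 42 32 -2;  python3 - <<'E'
from h import *
a=cams.grab_frame('scene');b=cams.grab_frame('top')
c=cv2.resize(a[140:280,250:470],None,fx=3.,fy=3.);save('s4',c);save('t4',cv2.resize(b[180:340,260:420],None,fx=3.4,fy=3.4))
E
```

```text
t: 9.52
tcp_pos: [0.4346, 0.3881, 0.0422]
ee_rot: [0.134, -0.466, 0.841, -0.241]
force: [-2.6, -1.5, 3.0]
grip_width: 0.0002
t 9.52 rows needed 0.4 q [-1.34  0.86  0.42  1.75  0.24  0.85  2.5 ] clear [0.137 0.227 0.178] F [-2.6 -1.5  3. ]
[-3. -0. -0.] [0. 0. 0.]
[-7. -0. -0.] [0. 0. 0.]
[-10.  -0.  -0.] [0. 0. 0.]
[-13.  -0.  -0.] [0.001 0.    0.001]
[-17.  -0.  -0.] [0.001 0.    0.001]
```

View pics/s4.png

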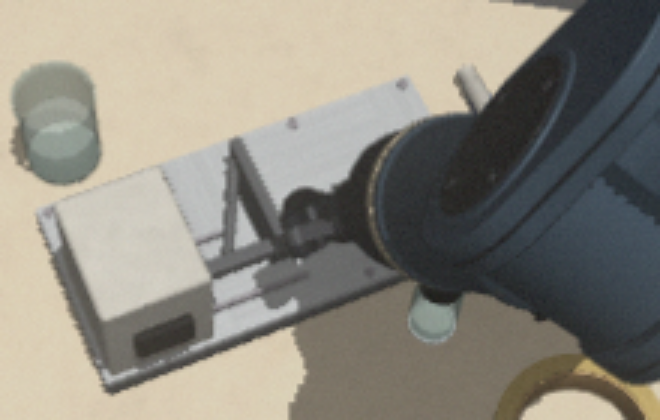

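View pics/t4.png

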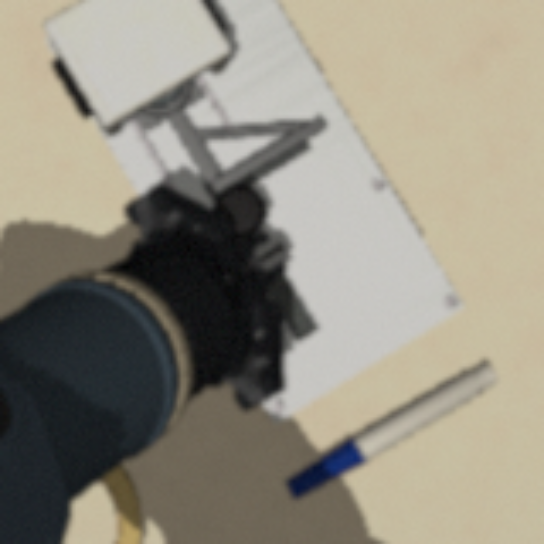

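```bash
python3 -m creep '[[0,-3,0,0,0,0,0],[0,-6,0,0,0,0,0],[0,-9,0,0,0,0,0],[0,-12,0,0,0,0,0],[0,-15,0,0,0,0,0]]'
cat > kn.py <<'E'
from aim import *
s=r.observe(); x=s['tcp_pos']; print('tcp reader',(Rr.T@(x[:2]-o)*1e3).round(1),(x[2]*1e3).round(1),'F reader',(Rr.T@s['force'][:2]).round(1),s['force'][2].round(1))
b=cams.grab_frame('top'); save(sys.argv[1],cv2.resize(b[180:300,260:380],None,fx=5,fy=5,interpolation=cv2.INTER_CUBIC))
E
python3 kn.py t5;python3 - <<'E'
from aim import *
X=onz('top',330.6,241.8,.061);print(Rr.T@(X[:2]-o)*1e3)
E
```

```text
t: 10.03
tcp_pos: [0.4484, 0.3969, 0.0423]
ee_rot: [0.133, -0.467, 0.84, -0.241]
force: [-1.5, -0.7, 0.8]
grip_width: -0.0
tcp reader [14.6 -5.2] 42.3 F reader [-1.7  0.2] 0.8
[27.36116426 -0.97162684]
```

View pics/t5.png

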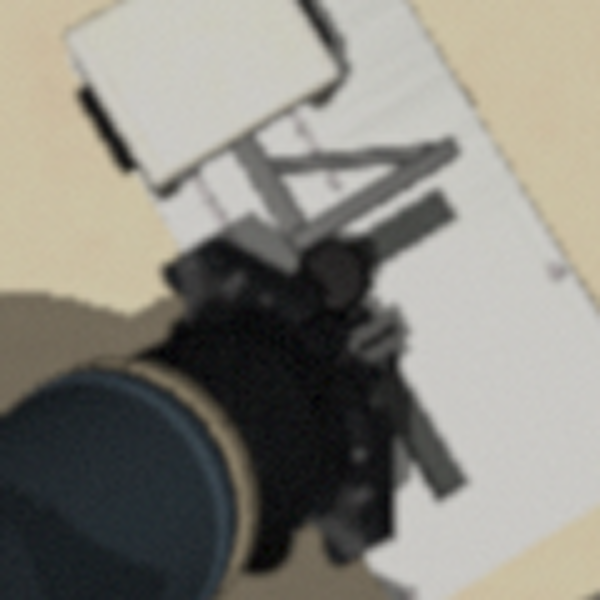

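```bash
python3 -m creep '[[0,-1,0,0,0,0,0],[0,-2,0,0,0,0,0],[0,-3,0,0,0,0,0],[0,-3,0,0,0,0,0],[0,-3,0,0,0,0,0]]'; python3 kn.py t6
python3 - <<'E'
import cv2,numpy as np
from aim import *
im=cv2.imread('pics/t6.png')[180:340,270:430]; g=im.max(2); print(g[::16,::16])
E
```

```text
t: 10.5
tcp_pos: [0.4516, 0.3989, 0.0423]
ee_rot: [0.133, -0.467, 0.84, -0.241]
force: [-0.9, -0.6, 0.5]
grip_width: -0.0001
tcp reader [18.4 -5.2] 42.3 F reader [-1.1 -0. ] 0.5
[[108 178 203 202 168 182 112 105 124 197]
 [114 106 202 197 120 109  97 180 204 193]
 [129 114 119 108 105 142 200 200 127  75]
 [105  91 111  64  78 121 169  79  74  74]
 [107  95  29  34  35  25  37  76  74 132]
 [ 42  78  27  40  40  35  29 100 188 204]
 [ 20  17  24  23  42  40  89 205 203 203]
 [ 35  28  25  24  42  24 105 192 204 201]
 [ 20  20  21  10  12  35  51  91 150 204]
 [ 15  18  23  17  24  70  76  46 107 204]]
```

View pics/t6.png

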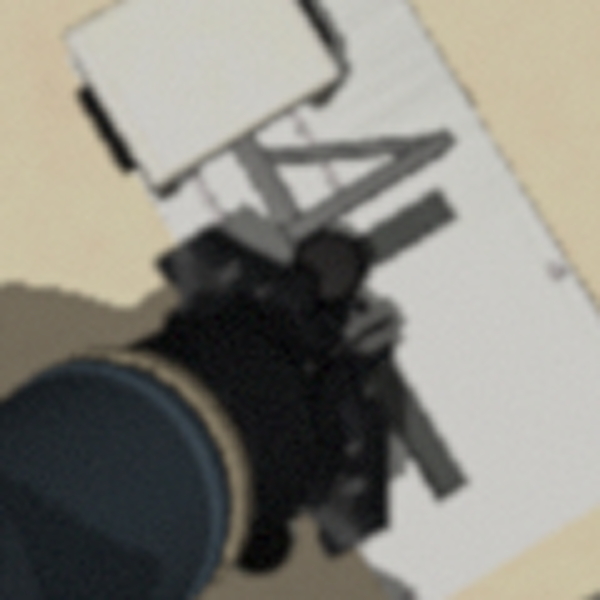

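```bash
python3 -m creep '[[0,-1,0,0,0,0,0],[0,-1,0,0,0,0,0],[0,-2,0,0,0,0,0],[0,-2,0,0,0,0,0],[0,-2,0,0,0,0,0]]'; python3 kn.py t7;python3 - <<'E'
from aim import *
for c in ((332,265),): X=onz('top',260+c[0]/5,180+c[1]/5,.061);print(Rr.T@(X[:2]-o)*1e3)
E
```

```text
t: 10.97
tcp_pos: [0.4524, 0.3989, 0.0422]
ee_rot: [0.134, -0.466, 0.841, -0.241]
force: [-4.9, -2.7, 3.0]
grip_width: -0.0001
tcp reader [19.1 -5.6] 42.2 F reader [-5.5  0.3] 3.0
[45.49822838 -2.69540435]
```

```bash
python3 -m creep '[[0,5,0,0,0,0,0],[0,10,0,0,0,0,0],[0,16,0,0,0,0,0],[0,18,-5,0,0,0,0],[0,18,-10,0,0,0,0]]'; python3 wv.py 8 35 85 32 -2
```

```text
t: 11.43
tcp_pos: [0.4336, 0.3939, 0.051]
ee_rot: [0.134, -0.466, 0.841, -0.241]
force: [0.5, 0.1, 0.6]
grip_width: 0.0001
t 11.43 rows needed 1.2 q [-1.35  0.85  0.42  1.74  0.24  0.88  2.5 ] clear [0.138 0.225 0.184] F [0.5 0.1 0.6]
[-1. -9. -2.] [ 0. -0.  0.]
[ -3. -19.  -5.] [ 0. -0.  0.]
[ -4. -28.  -7.] [ 0.    -0.     0.001]
[ -6. -38.  -9.] [ 0.    -0.     0.001]
[ -7. -47. -12.] [ 0.001 -0.     0.001]
```

```bash
python3 -m creep '[[0,0,-12,-3,0,0,0],[0,-2,-24,-6,0,0,0],[0,-4,-36,-9,0,0,0],[0,-7,-47,-12,0,0,0],[0,-7,-47,-12,0,0,0]]'; python3 kn.py t8; python3 wv.py 40 40 75 32 -2
```

```text
t: 11.85
tcp_pos: [0.4209, 0.4306, 0.0861]
ee_rot: [0.133, -0.468, 0.84, -0.242]
force: [-0.9, 0.2, -0.1]
grip_width: 0.0001
tcp reader [ 9.2 37.9] 86.1 F reader [-0.7  0.7] -0.1
t 11.9 rows needed 0.8 q [-1.38  0.82  0.41  1.65  0.22  0.99  2.5 ] clear [0.146 0.226 0.219] F [ 0.2 -0.2 -0.2]
[-6.  1. -2.] [ 0.  0. -0.]
[-13.   3.  -3.] [ 0.001  0.    -0.001]
[-19.   4.  -5.] [ 0.001  0.    -0.001]
[-25.   6.  -7.] [ 0.002  0.    -0.001]
[-31.   7.  -8.] [ 0.002  0.    -0.002]
```

View pics/t8.png

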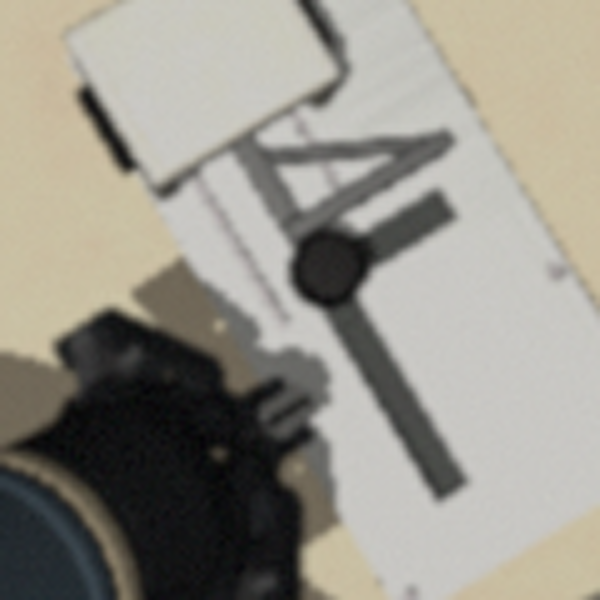

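Run:
```python
from aim import *
for c in ((58,345),(110,310),(200,350),(395,330)[:2],(300,500),(275,600)):
  for z in (.125,.15): X=onz('top',260+c[0]/5,180+c[1]/5,z);print(c,z,(Rr.T@(X[:2]-o)*1e3-[9.2,37.9]).round(0))
```

```text
(58, 345) 0.125 [60. 59.]
(58, 345) 0.15 [58. 58.]
(110, 310) 0.125 [61. 38.]
(110, 310) 0.15 [59. 37.]
(200, 350) 0.125 [33. 18.]
(200, 350) 0.15 [32. 18.]
(395, 330) 0.125 [  4. -44.]
(395, 330) 0.15 [  4. -43.]
(300, 500) 0.125 [-29.  14.]
(300, 500) 0.15 [-28.  14.]
(275, 600) 0.125 [-54.  39.]
(275, 600) 0.15 [-52.  38.]
```

Run:
```python
from fast import *
q=np.array(r.observe()['joints']); 
for sx in (1,-1):
  for t in (25,32):
    print(sx,t); A=ori(np.radians(t),sx); runf(q,[(W(*c),A) for c in((15,45,120),(40,45,110),(40,35,34),(40,-20,34),(40,10,100))],None,True)
```

```text
1 25
[0.422 0.44  0.12 ] [-1.55  0.87  0.84  1.65 -0.23  0.99  1.4 ] 0.149 0.39 14
[0.443 0.453 0.11 ] [-1.51  0.9   0.83  1.59 -0.24  1.01  1.41] 0.18 0.73 2
[0.449 0.444 0.034] [-1.48  0.99  0.78  1.65 -0.29  0.87  1.41] 0.173 0.7 2
[0.478 0.398 0.034] [-1.41  0.96  0.77  1.71 -0.27  0.8   1.48] 0.157 0.63 2
[0.462 0.423 0.1  ] [-1.47  0.9   0.82  1.64 -0.24  0.95  1.45] 0.165 0.7 2
1 32
[0.422 0.44  0.12 ] [-1.6   0.94  0.89  1.61 -0.18  1.05  1.34] 0.151 0.4 14
[0.443 0.453 0.11 ] [-1.56  0.97  0.88  1.55 -0.19  1.06  1.35] 0.193 0.68 2
[0.449 0.444 0.034] [-1.53  1.06  0.83  1.6  -0.23  0.93  1.34] 0.188 0.71 2
[0.478 0.398 0.034] [-1.48  1.03  0.83  1.67 -0.22  0.85  1.4 ] 0.175 0.68 2
[0.462 0.423 0.1  ] [-1.53  0.97  0.88  1.61 -0.19  0.99  1.38] 0.181 0.69 2
-1 25
-1 32
```

```bash
python3 wv.py 15 45 125 28 1
```

```text
t 11.9 rows needed 13.1 q [-1.38  0.82  0.41  1.65  0.22  0.99  2.5 ] clear [0.146 0.226 0.219] F [ 0.2 -0.2 -0.2]
[-1. -3.  1.] [-0.004  0.12  -0.004]
[-1. -6.  2.] [-0.008  0.24  -0.008]
[-2. -9.  3.] [-0.012  0.36  -0.012]
[ -2. -12.   4.] [-0.016  0.479 -0.017]
[ -3. -15.   5.] [-0.02   0.599 -0.021]
```

```bash
python3 -m creep '[[0,-1,-8,2,0,0.12,0],[0,-2,-16,4,-0.008,0.24,-0.008],[0,-3,-24,7,-0.012,0.36,-0.012],[0,-4,-32,9,-0.016,0.48,-0.016],[0,-5,-38,12,-0.02,0.6,-0.02]]' >/dev/null; python3 wv.py 15 45 125 28 1
```

```text
t 12.32 rows needed 8.0 q [-1.46  0.82  0.59  1.6   0.07  1.06  2.07] clear [0.167 0.247 0.23 ] F [-0.1 -0.5 -0. ]
[-0. -0.  0.] [-0.004  0.12  -0.004]
[-1. -0.  0.] [-0.008  0.24  -0.008]
[-1. -0.  0.] [-0.012  0.36  -0.013]
[-1. -0.  0.] [-0.015  0.479 -0.017]
[-1. -0.  0.] [-0.019  0.599 -0.021]
```

```bash
python3 -m creep '[[0,0,0,0,0,0.12,0],[0,0,0,0,-0.008,0.24,-0.008],[0,0,0,0,-0.012,0.36,-0.013],[0,0,0,0,-0.015,0.48,-0.017],[0,0,0,0,-0.02,0.6,-0.02]]' >/dev/null; python3 wv.py 40 50 110 28 1
```

```text
t 12.73 rows needed 3.0 q [-1.53  0.86  0.76  1.62 -0.1   1.03  1.63] clear [0.185 0.278 0.229] F [ 0.6  0.2 -0.3]
[ 0.  2. -6.] [-0.002  0.072 -0.003]
[  0.   4. -12.] [-0.005  0.143 -0.005]
[  0.   6. -17.] [-0.007  0.215 -0.008]
[  1.   8. -23.] [-0.009  0.286 -0.011]
[  1.  10. -29.] [-0.011  0.358 -0.014]
```

```bash
python3 -m creep '[[0,0,3,-8,-0.003,0.1,-0.004],[0,0,5,-15,-0.006,0.2,-0.008],[0,1,8,-22,-0.01,0.3,-0.012],[0,1,10,-29,-0.011,0.358,-0.014],[0,1,10,-29,-0.011,0.358,-0.014]]' >/dev/null; python3 wv.py 40 42 34 28 1; python3 kn.py t9
python3 - <<'E'
from h import *
save('s9',cv2.resize(cams.grab_frame('scene')[100:300,230:470],None,fx=3,fy=3))
E
```

```text
t 13.15 rows needed 1.9 q [-1.53  0.93  0.85  1.57 -0.22  1.04  1.37] clear [0.187 0.301 0.247] F [-0.  -0.1  0. ]
[ 6. 14.  0.] [-0.    -0.001 -0.   ]
[11. 28.  0.] [-0.    -0.001 -0.   ]
[17. 42.  0.] [-0.    -0.002 -0.001]
[23. 55.  0.] [-0.001 -0.003 -0.001]
[29. 69.  0.] [-0.001 -0.003 -0.001]
tcp reader [40.1 49.4] 108.6 F reader [-0.1 -0.1] 0.0
```

View pics/t9.png

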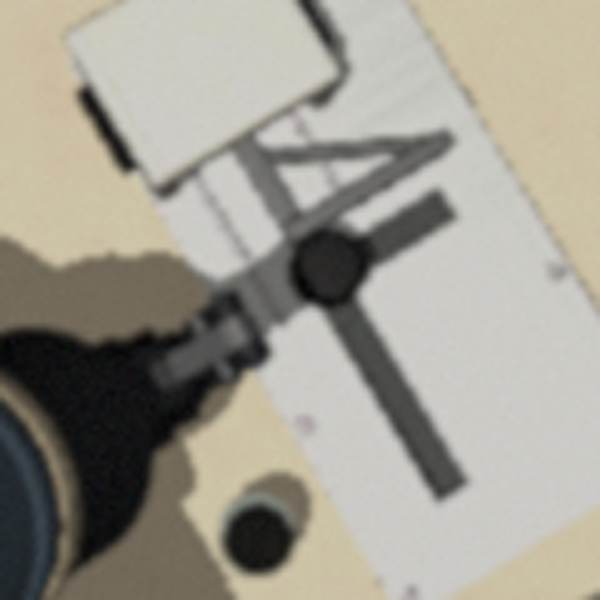

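View pics/s9.png

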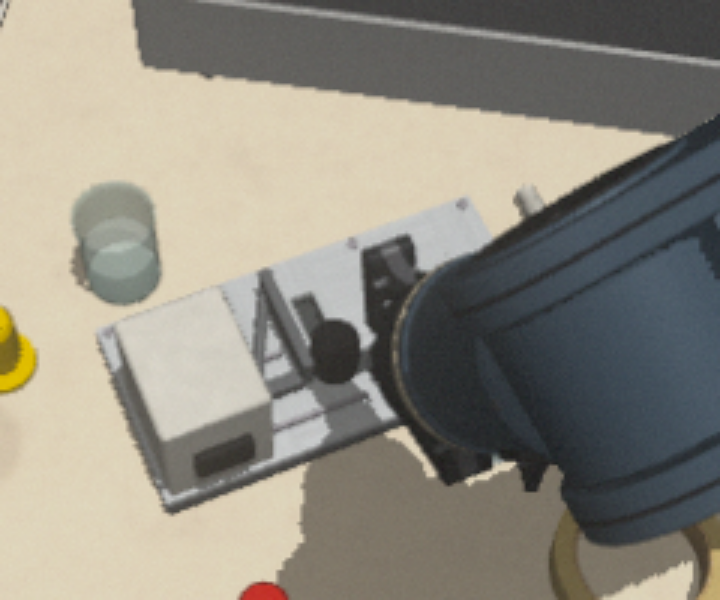

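```bash
python3 -m creep '[[0,6,15,0,0,0,0],[0,12,30,0,0,0,0],[0,18,45,0,0,0,0],[0,24,58,0,0,0,0],[0,29,68,0,0,0,0]]'; python3 wv.py 40 20 34 28 1;python3 kn.py t10
```

```text
t: 13.67
tcp_pos: [0.4435, 0.4502, 0.0346]
ee_rot: [-0.481, -0.516, 0.684, 0.183]
force: [-0.4, 0.1, -0.8]
grip_width: -0.0
t 13.67 rows needed 0.6 q [-1.51  1.02  0.8   1.62 -0.26  0.91  1.37] clear [0.181 0.316 0.24 ] F [-0.4  0.1 -0.8]
[-4.  2. -0.] [-0.     0.001 -0.   ]
[-8.  4. -0.] [-0.001  0.001 -0.   ]
[-12.   7.  -1.] [-0.001  0.002 -0.001]
[-16.   9.  -1.] [-0.002  0.002 -0.001]
[-20.  11.  -1.] [-0.002  0.003 -0.001]
tcp reader [38.7 42.6] 34.6 F reader [-0.3  0.3] -0.8
```

View pics/t10.png

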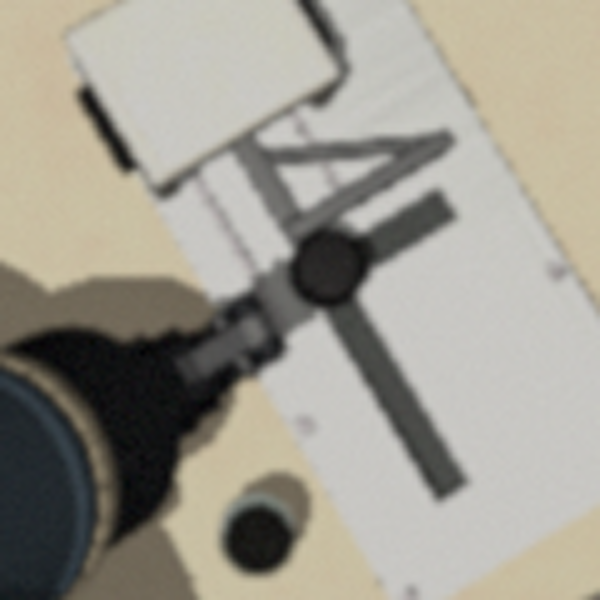

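```bash
python3 -m creep '[[0,-4,2,0,0,0,0],[0,-8,4,0,0,0,0],[0,-12,7,-1,0,0,0],[0,-16,9,-1,0,0,0],[0,-20,11,-1,0,0,0]]'; python3 kn.py t11;  python3 wv.py 40 0 35 28 1
```

```text
t: 14.13
tcp_pos: [0.4565, 0.4306, 0.0331]
ee_rot: [-0.481, -0.516, 0.685, 0.183]
force: [-0.6, 0.3, 0.6]
grip_width: 0.0001
tcp reader [39.4 19.1] 33.1 F reader [-0.3  0.6] 0.6
t 14.18 rows needed 0.5 q [-1.48  1.01  0.8   1.65 -0.25  0.88  1.4 ] clear [0.175 0.305 0.22 ] F [ 0.2 -1.  -0.1]
[-3.  1. -0.] [-0.001  0.    -0.   ]
[-7.  3. -0.] [-0.002  0.001 -0.001]
[-10.   4.  -0.] [-0.002  0.001 -0.001]
[-13.   6.  -1.] [-0.003  0.002 -0.001]
[-17.   7.  -1.] [-0.004  0.002 -0.002]
```

View pics/t11.png

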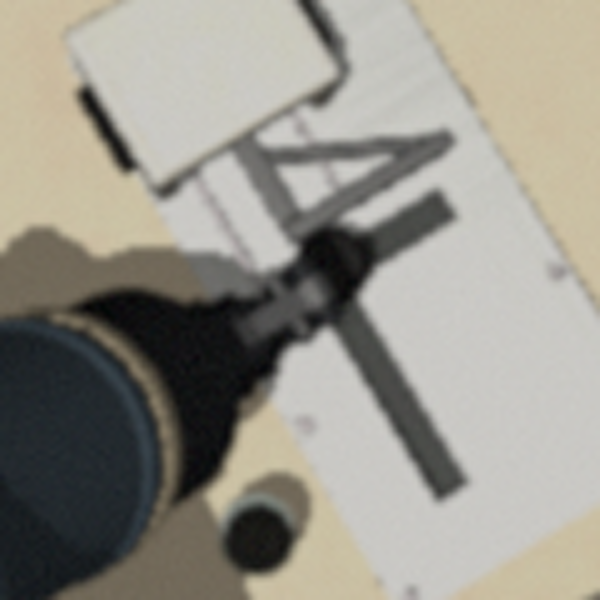

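```bash
python3 -m creep '[[0,-3,1,0,0,0,0],[0,-7,3,0,0,0,0],[0,-10,4,0,0,0,0],[0,-13,6,-1,0,0,0],[0,-17,7,-1,0,0,0]]'; python3 kn.py t12;  python3 wv.py 40 -17 35 28 1
```

```text
t: 14.6
tcp_pos: [0.4674, 0.4146, 0.0348]
ee_rot: [-0.481, -0.516, 0.685, 0.183]
force: [-1.0, 0.8, 0.3]
grip_width: -0.0001
tcp reader [40.1 -0.2] 34.8 F reader [-0.5  1.2] 0.3
t 14.65 rows needed 0.4 q [-1.46  1.    0.8   1.67 -0.25  0.85  1.42] clear [0.169 0.296 0.203] F [ 0.4 -1.2 -0.2]
[-3.  2.  0.] [-0.001  0.    -0.   ]
[-5.  3.  0.] [-0.002  0.    -0.001]
[-8.  5.  0.] [-0.003  0.001 -0.001]
[-11.   6.   0.] [-0.003  0.001 -0.002]
[-13.   8.   0.] [-0.004  0.001 -0.002]
```

View pics/t12.png

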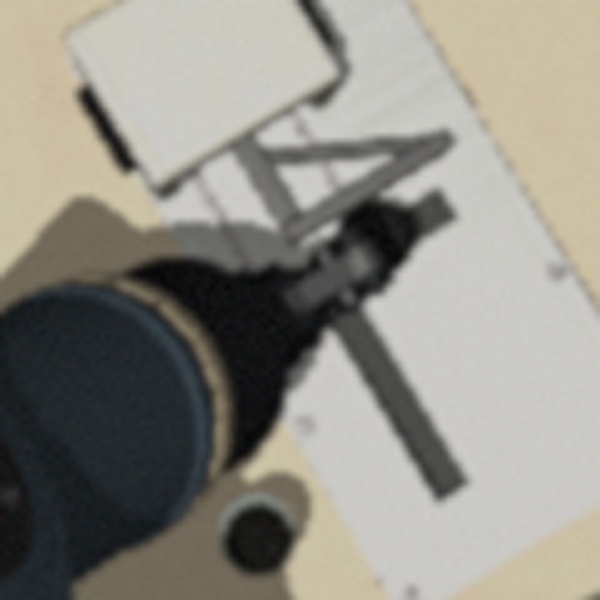

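```bash
python3 -m creep '[[0,-3,2,0,0,0,0],[0,-5,3,0,0,0,0],[0,-8,4,0,0,0,0],[0,-11,6,0,0,0,0],[0,-13,7,0,0,0,0]]'; python3 kn.py t13;  python3 wv.py 40 -25 35 28 1
```

```text
t: 15.07
tcp_pos: [0.4763, 0.4004, 0.0353]
ee_rot: [-0.482, -0.515, 0.685, 0.183]
force: [0.1, 0.3, -0.1]
grip_width: -0.0002
tcp reader [ 40.1 -17. ] 35.3 F reader [0.2 0.2] -0.1
t 15.12 rows needed 0.2 q [-1.44  0.99  0.8   1.69 -0.24  0.83  1.43] clear [0.165 0.289 0.19 ] F [ 0.4 -0.3 -0.5]
[-1.  1.  0.] [-0.001  0.    -0.001]
[-3.  2.  0.] [-0.002  0.    -0.001]
[-4.  2.  0.] [-0.003  0.    -0.002]
[-5.  3.  0.] [-0.004  0.    -0.002]
[-6.  4.  0.] [-0.005  0.    -0.003]
```

View pics/t13.png

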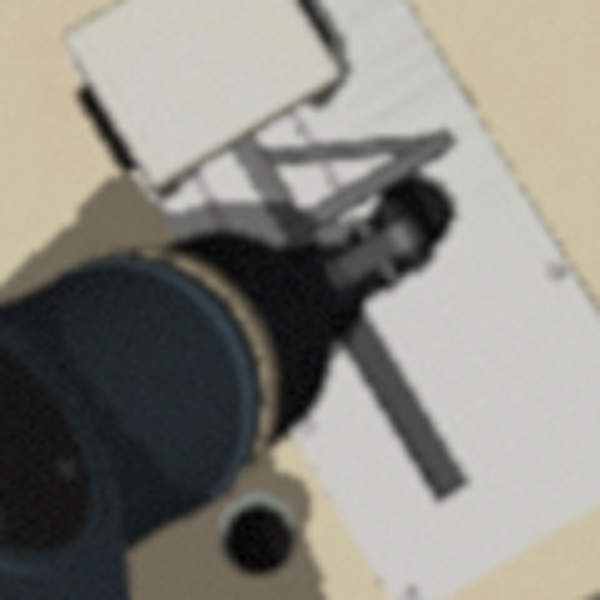

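```bash
python3 -m creep '[[0,-1,1,0,0,0,0],[0,-3,2,0,0,0,0],[0,-4,2,0,0,0,0],[0,-5,3,0,0,0,0],[0,-6,3,0,0,0,0]]'; python3 kn.py t14
```

```text
t: 15.53
tcp_pos: [0.48, 0.3941, 0.0355]
ee_rot: [-0.482, -0.515, 0.685, 0.183]
force: [-0.3, 1.4, -0.2]
grip_width: -0.0003
tcp reader [ 39.9 -24.3] 35.5 F reader [0.5 1.4] -0.2
```

```bash
python3 -m creep '[[0,-1,0,0,0,0,0],[0,-2,1,0,0,0,0],[0,-3,2,0,0,0,0],[0,-3,2,0,0,0,0],[0,-3,2,0,0,0,0]]'; python3 kn.py t15
```

```text
t: 16.0
tcp_pos: [0.4821, 0.3908, 0.0353]
ee_rot: [-0.483, -0.515, 0.685, 0.183]
force: [0.0, 0.5, -0.9]
grip_width: 0.0006
tcp reader [ 39.9 -28.2] 35.3 F reader [0.3 0.4] -0.9
```

View pics/t15.png

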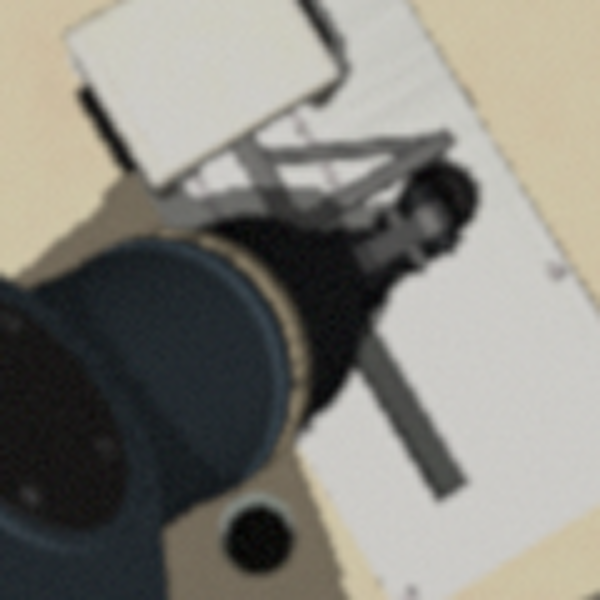

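```bash
python3 -m creep '[[0,-1,0,0,0,0,0],[0,-2,1,0,0,0,0],[0,-3,1,0,0,0,0],[0,-3,1,0,0,0,0],[0,-3,1,0,0,0,0]]'; python3 kn.py t16
python3 - <<'E'
from aim import *
pr=lambda X:(proj('top',X)-[260,180])*5
print(pr(W(45,-50,61)),pr(W(46.5,-51.5,61)),pr(W(45,0,61)))
E
```

```text
t: 16.47
tcp_pos: [0.4836, 0.3889, 0.0359]
ee_rot: [-0.482, -0.515, 0.684, 0.183]
force: [-3.0, 3.3, 2.5]
grip_width: 0.0001
tcp reader [ 40.2 -30.6] 35.9 F reader [-0.8  4.4] 2.5
[440.40328416 201.69718002] [441.73991055 196.24634415] [326.52370498 269.82846084]
```

View pics/t16.png

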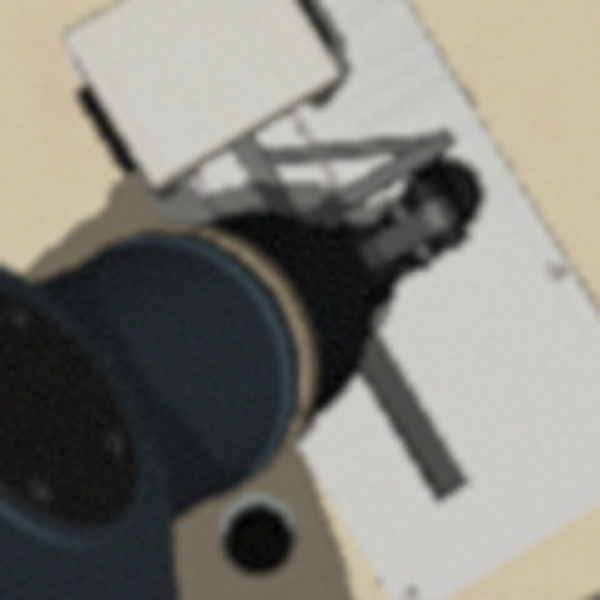

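```bash
python3 -m creep '[[0,-1,0,0,0,0,0],[0,-1,1,0,0,0,0],[0,-2,1,0,0,0,0],[0,-2,1,0,0,0,0],[0,-2,1,0,0,0,0]]'; python3 kn.py t17; python3 wv.py 39 30 40 28 1
```

```text
t: 16.93
tcp_pos: [0.4842, 0.3884, 0.036]
ee_rot: [-0.482, -0.516, 0.684, 0.183]
force: [-5.3, 7.0, 4.0]
grip_width: -0.0
tcp reader [ 40.4 -31.4] 36.0 F reader [-0.8  8.8] 4.0
t 16.98 rows needed 1.5 q [-1.43  0.99  0.79  1.7  -0.24  0.81  1.45] clear [0.161 0.282 0.178] F [-5.4  6.3  5. ]
[10. -6.  0.] [-0.001  0.    -0.   ]
[ 21. -13.   1.] [-0.001  0.001 -0.   ]
[ 31. -19.   1.] [-0.002  0.001 -0.   ]
[ 42. -26.   1.] [-0.003  0.001 -0.001]
[ 52. -32.   1.] [-0.003  0.002 -0.001]
```

Stalled at 8.8 N: at the end stop. Back straight out and then look.

```bash
python3 -m creep '[[0,3,-2,0,0,0,0],[0,10,-6,0,0,0,0],[0,20,-12,0,0,0,0],[0,35,-22,1,0,0,0],[0,55,-38,1,0,0,0]]'; python3 -m creep '[[0,5,-20,0,0,0,0],[0,10,-40,0,0,0,0],[0,10,-60,0,0,0,0],[0,10,-80,0,0,0,0],[0,10,-80,0,0,0,0]]'; python3 kn.py t18
python3 - <<'E'
from h import *
save('s18',cv2.resize(cams.grab_frame('scene')[130:280,230:450],None,fx=3.5,fy=3.5,interpolation=cv2.INTER_CUBIC))
E
```

```text
t: 17.4
tcp_pos: [0.448, 0.443, 0.0436]
ee_rot: [-0.483, -0.515, 0.685, 0.184]
force: [1.0, 0.0, -0.5]
grip_width: 0.0001
t: 17.82
tcp_pos: [0.4233, 0.4863, 0.1122]
ee_rot: [-0.482, -0.517, 0.683, 0.183]
force: [-0.1, 0.2, 0.3]
grip_width: -0.0002
tcp reader [40.7 83.9] 112.2 F reader [-0.   0.2] 0.3
```

View pics/t18.png

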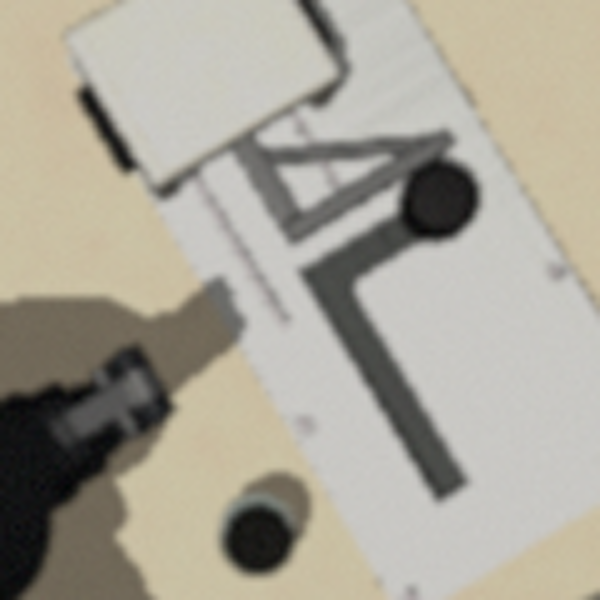

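View pics/s18.png

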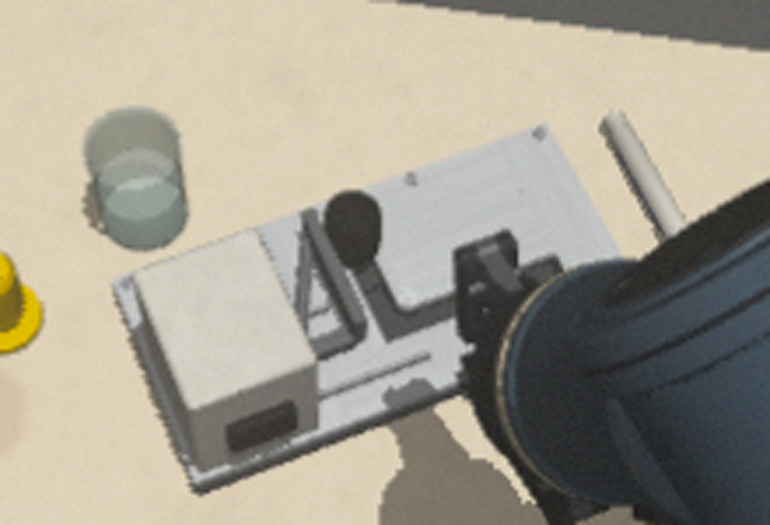

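Run:
```python
from aim import *
b=cams.grab_frame('top'); g=b.max(2); m=(g<70).astype(np.uint8)[205:235,335:365]
M=cv2.moments(m,True); u,v=335+M['m10']/M['m00'],205+M['m01']/M['m00']; X=onz('top',u,v,.061); print('knob reader mm',(Rr.T@(X[:2]-o)*1e3).round(1), r.observe()['force'].round(1))
print(r.hand_in())
```

```text
knob reader mm [ 47.1 -47.8] [ 0.1 -1.5 -0. ]
the job is handed in; nothing more can be done
None
```

The job is handed in, and the last checks indicate the vial is loaded and barred. No verdict is reported, so this rests on my own measurements.

**What I did:**
- I took the arm over the cabinet with the fingers shut.
- I pushed the knob along the first leg until it stalled at about 5.5 N, with the carriage fully in.
- I moved to the knob's other side, turning the gripper a quarter turn so its wide knuckles cleared the hood.
- I pushed the knob along the side leg until it stalled at 8.8 N, then backed clear. The clock stood at about 18 s of the 64 s.

**Last checks:**
- **Knob:** in the last picture it covers the closed end of the slot. By eye it is at (440, 200) in the enlarged picture, against (440, 202) calculated for the slot end. A rough dark-pixel measurement put it at reader (47, -48) mm against the nominal (45, -50). That is about 3 mm off, inside the 6 mm limit, and the blob may include slot and shadow pixels.
- **Carriage:** it looks fully in, with the vial under the hood. I have no direct reading of its joint.
- **Bystanders:** the spare vial measures unmoved in the top view. The beaker and marker look to be in their places by eye, though the arm partly hid the marker.
- **Contact:** the final force readings were only noise (about 1.5 N or less), and the arm stood clear of everything.

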